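# Nest the empty handled pots and call for collection

### The job

Clear the parts pots for collection: put both steel setting blocks (one is in the largest pot) into the blue tray and nest all the other pots upright inside it where it stands in its dock, each fully down in the next larger one, with all the handles fanned round so that any two are at least 45 degrees apart. When all of that is done and let go, press the orange call plunger right down to its stop and hold it there for a second, then let it spring back. Leave the stopwatch, screw tin and screwdriver where they are.

Things in the scene. Friction and masses are not known exactly. Their poses are not given: they have to be found in the camera images.
- dock_seat (a point): return dock: aluminium disc fixed to the bench, 118 mm across, with a raised lip; this point is the centre of its seat, 6 mm above the bench (lip top 12 mm above the bench, opening 102 mm across). The largest pot stands in it from the start.
- pot_a: steel pot with black handle, size 1 of 5 (always in the dock): outer diameter 96 mm at the rim, 92 mm at the foot, 30 mm high, wall 2.5 mm, floor 4 mm. Origin: centre of the underside; z up; +x towards the handle, an upright plate 10 mm thick, from 4 mm below to 14 mm above the rim, 52 to 96 mm out from the pot's centre
- pot_a_grip (a point): middle of the black handle plate, 76 mm out along the pot's +x, 35 mm above its underside; pinch it from above. 
- pot_b: steel pot with blue handle, size 2 of 5 (may be absent): outer diameter 82 mm at the rim, 78 mm at the foot, 34 mm high, wall 2.5 mm, floor 4 mm. Origin: centre of the underside; z up; +x towards the handle, an upright plate 10 mm thick, from 4 mm below to 14 mm above the rim, 45 to 89 mm out from the pot's centre
- pot_b_grip (a point): middle of the blue handle plate, 69 mm out along the pot's +x, 39 mm above its underside; pinch it from above. Nested, the pot stands on the floor of the next larger pot present (4.5 mm free all round if that is the next size); its handle passes over the larger rims, but strikes a larger pot's handle that points the same way
- pot_c: steel pot with yellow handle, size 3 of 5 (may be absent): outer diameter 68 mm at the rim, 64 mm at the foot, 38 mm high, wall 2.5 mm, floor 4 mm. Origin: centre of the underside; z up; +x towards the handle, an upright plate 10 mm thick, from 4 mm below to 14 mm above the rim, 38 to 82 mm out from the pot's centre
- pot_c_grip (a point): middle of the yellow handle plate, 62 mm out along the pot's +x, 43 mm above its underside; pinch it from above. Nested, the pot stands on the floor of the next larger pot present (4.5 mm free all round if that is the next size); its handle passes over the larger rims, but strikes a larger pot's handle that points the same way
- pot_d: steel pot with red handle, size 4 of 5 (may be absent): outer diameter 54 mm at the rim, 50 mm at the foot, 42 mm high, wall 2.5 mm, floor 4 mm. Origin: centre of the underside; z up; +x towards the handle, an upright plate 10 mm thick, from 4 mm below to 14 mm above the rim, 31 to 75 mm out from the pot's centre
- pot_d_grip (a point): middle of the red handle plate, 55 mm out along the pot's +x, 47 mm above its underside; pinch it from above. Nested, the pot stands on the floor of the next larger pot present (4.5 mm free all round if that is the next size); its handle passes over the larger rims, but strikes a larger pot's handle that points the same way
- pot_e: steel pot with green handle, size 5 of 5 (may be absent): outer diameter 40 mm at the rim, 36 mm at the foot, 46 mm high, wall 2.5 mm, floor 4 mm. Origin: centre of the underside; z up; +x towards the handle, an upright plate 10 mm thick, from 4 mm below to 14 mm above the rim, 24 to 68 mm out from the pot's centre
- pot_e_grip (a point): middle of the green handle plate, 48 mm out along the pot's +x, 51 mm above its underside; pinch it from above. Nested, the pot stands on the floor of the next larger pot present (4.5 mm free all round if that is the next size); its handle passes over the larger rims, but strikes a larger pot's handle that points the same way
- block_1: steel setting block 25 (x) x 40 (y) x 35 (z) mm, 0.13 kg, left standing in the largest pot; origin at the centre of its underside. Fingers fit beside it inside the pot if they close across the 25 mm width
- block_2: a second, identical setting block, standing on the bench
- tray: open blue parts tray fixed to the bench, 96 (x) x 136 (y) mm outside, 86 x 126 mm inside, floor 2 mm thick, walls 26 mm tall; origin at the centre of its underside
- call_plunger (a joint): spring plunger of the call post: 0 up, 0.012 m when pressed down to its stop; 2.5 N to start, about 7 N at the stop; springs back by itself
- call_plunger_top (a point): centre of the top of the orange plunger head (34 mm across), 57.5 mm above the bench when up; the grey post below it is 56 mm across and fixed to the bench; the head moves straight down
- stopwatch: grey stopwatch 50x62x19 mm, bystander; origin at the centre of its underside
- screw_tin: round light tin, 64 mm across, 25 mm tall, bystander; origin at the centre of its underside
- driver: screwdriver with red grip, 167 mm long along its y, 18 mm thick, bystander; origin under its middle

How it is judged:
By the outcome, as a careful person would: the job done as asked, in the order asked, and still so for the second after the job is handed in, with the robot touching nothing.
Of pot_b, pot_c, pot_d, pot_e only 3 to 4 are there at a start; the rules pass over those that are not, and their reading is None.
At some moment in a run one of pot_b, pot_c, pot_d, pot_e may be knocked a few centimetres aside while the robot is not near it.
Once in a run the grip may slacken for a moment while it holds something.
It also fails if it takes over 200 s, if anything falls off the work surface, if the arm or the gripper's body presses on something with over 40 N, if the wrist force passes 120 N, or if a joint passes its speed limit or range.

### The arm

A 6-joint arm with a two-finger parallel gripper is mounted at the origin on a cart in front of the work surface, level with it; the furniture and walls round the work are solid. World frame = base frame: x ahead of the robot, y to its left, z up, the work surface at z = 0. Lengths are in mm, angles in rad, forces in N, time in s.
With the tool pointing down it reaches from about 350 to 800 mm from the base axis. Payload 7.3 kg.
Tool frame: the origin (TCP) lies midway between the tips of the shut fingers; the grasp point (between the pads) lies ctrl.grip_depth behind it (ctrl.grip_depth is the distance from the TCP to the grasp point, in mm); z points along the fingers, x is the direction in which the jaws open and shut, and the axes are right-handed (so a half turn about z gives the same grasp; the last joint's range is limited). The gripper opens to 85 mm and grips with 20 to 120 N. Pads are 22 mm wide; open, the fingers measure 114 mm over their backs; the gripper's body (76 mm by 85 mm) begins 54 mm behind the grasp point. The pads swing forward as they close: fully open they stand 13 mm farther back than shut.
Start: joints at [1.162, 0.342, 1.524, -0, 1.275, -0.146], TCP at [136.371, 506.998, 231.322] pointing down, gripper open.
Joint ranges: [-2.53, 2.53], [-0.77, 2.02], [0.04, 2.7], [-1, 4.14], [0.28, 2.66], [-3.11, 3.11]. Speed limits (rad/s): [2.57, 2.57, 3.14, 3.14, 3.14, 3.14].

### API

Orientations are given as a rotation vector (axis times angle).
In Python, from bench import ctrl gives the robot as it stands.
- The arm moves only by the tool carry_out, never from a script. Its argument "targets" is a list of rows, each an object with "translation": the shift along the world's x, y, z in units of 40 mm (1.0 is 40 mm), a list of three; "roll": the turn about the world's z in rad; "jaw": the opening, from 0 (shut) to 1 (fully open). In form: [{"translation": [dx, dy, dz], "roll": roll, "jaw": jaw}, ...]. A call has 1 to 12 rows; each row is the pose to reach, as a shift and turn from the pose commanded when the call began; what a row does not reach only later rows make up. A row lasts 1/12 s, in which the tool goes at most 41.7 mm and 7.16 degrees, less where a joint would pass 70% of its speed; a pose out of reach is approached as far as the arm can. A call with a gripper value outside its range is refused whole. The fingers move at their own pace and stop on an object; "force" is the grip in N (left out, the last holds). Time passes only in rows, so rows that repeat a pose let the fingers close. It gives the time, the measured TCP pose, the force and the opening at its end, in the units of the state.
- ctrl.get_state(): the state, without advancing time (a new reading comes with each control period).
- ctrl.read_camera(name): name is "scene" or "top" or "wrist"; returns the picture (400x640x3 uint8, red, green, blue); there is no depth.
- ctrl.get_calibration(name): a dict with "mtx" (3x3 intrinsics, pixels), "origin" and "attitude" of the camera in the world. Camera axes: x right, y down, z forward; pixel columns grow to the right and rows downward; lengths in mm; the calibration is good to about 2 mm. A picture is of the moment at which its call begins: read the wrist's pose just before it. get_calibration takes no time and is no camera call; for the wrist camera it gives the pose at the moment of the call.
- ctrl.finish_job(): hands the job in, once; it reports no verdict.
The state is a dict: "time": time; "q": joint angles; "qvel": joint speeds; "joint_efforts": joint torques, N m; "ee_pos": TCP position; "orientation": TCP orientation; "contact_force": force on the tool from outside, world axes, zero at the start; "torque": the same for the moment, N m; "grip_width": finger opening in mm.
Only numpy, scipy, OpenCV 4.12 (cv2) and the standard library are available. Lean on these libraries where they do the work, as an engineer would, in place of code of your own. Each camera call takes 0.05 s, during which the arm holds its last target.

## Working session

There is one attempt and no reset: what is moved stays moved. The work goes in short steps, Python scripts to look and compute and a tool call to move; the robot and the scene stay as the last step left them, time stands still between calls to the robot, and variables do not carry over. Pictures are saved under pics/ and viewed, and the job is handed in when it is done.

Besides the shell and the picture viewer there is one more tool, called after "Emit:" by a JSON object that holds its "api" and its "payload". carry_out: Moves the arm, as the interface text tells. Its arguments: {"type":"object","properties":{"targets":{"type":"array","items":{"type":"object","properties":{"translation":{"type":"array","items":{"type":"number"}},"roll":{"type":"number"},"jaw":{"type":"number"}}}},"force":{"type":"number"}},"required":["targets"]}

```bash
ls; mkdir -p pics; python3 - <<'E'
from bench import ctrl
import cv2
print(ctrl.grip_depth)
print(ctrl.get_state())
for n in ["scene","top"]:
    im=ctrl.read_camera(n); cv2.imwrite(f"pics/{n}0.png",im[:,:,::-1]); print(n,ctrl.get_calibration(n))
print("wrist",ctrl.get_calibration("wrist"))
E
```

```text
pics
18.700000000000003
{'time': 0.0, 'q': array([ 1.16196094e+00,  3.42704876e-01,  1.52501361e+00,  2.64412334e-05,
        1.27538102e+00, -1.46002981e-01]), 'qvel': array([ 0.0003671 , -0.00113005,  0.0010876 ,  0.00203537, -0.00038833,
       -0.00034862]), 'joint_efforts': array([ 1.45943450e-03, -4.33668995e+01, -2.46009099e+01,  7.44687810e-06,
        7.89137150e-03,  5.36694529e-06]), 'ee_pos': array([136.21834579, 506.61386263, 230.63640502]), 'orientation': array([ 2.49282314e+00,  1.91075035e+00, -2.08692912e-03]), 'contact_force': array([ 0.78929266, -0.51297426,  0.26319911]), 'torque': array([-0.00179793, -0.01939423, -0.0294797 ]), 'grip_width': 85.55115307117636}
scene {'mtx': array([[380.44218978,   0.        , 320.90964377],
       [  0.        , 380.44218978, 198.995663  ],
       [  0.        ,   0.        ,   1.        ]]), 'origin': array([  12.39832058, -470.05221948,  696.94002631]), 'attitude': array([-2.14021366,  0.83811384, -0.41129656])}
top {'mtx': array([[489.04046961,   0.        , 323.37261046],
       [  0.        , 489.04046961, 203.98897773],
       [  0.        ,   0.        ,   1.        ]]), 'origin': array([ 221.33544268,   15.39288636, 1152.61934599]), 'attitude': array([-2.23392044,  1.87474755, -0.25420832])}
wrist {'mtx': array([[353.58489574,   0.        , 313.32907508],
       [  0.        , 353.58489574, 199.46310343],
       [  0.        ,   0.        ,   1.        ]]), 'origin': array([ 61.16610445, 527.56678956, 373.34520713]), 'attitude': array([2.28982332, 1.75508568, 0.26890439])}
```

View pics/top0.png

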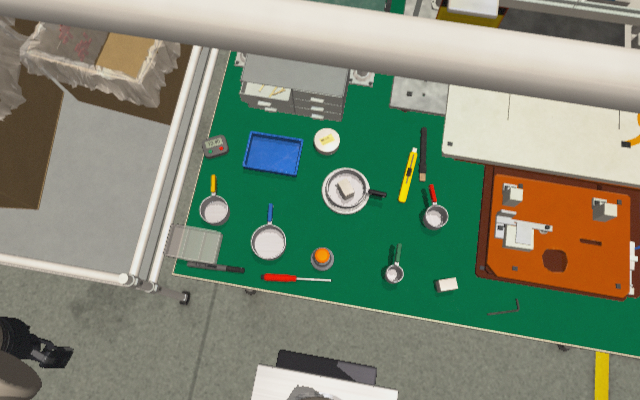

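View pics/scene0.png

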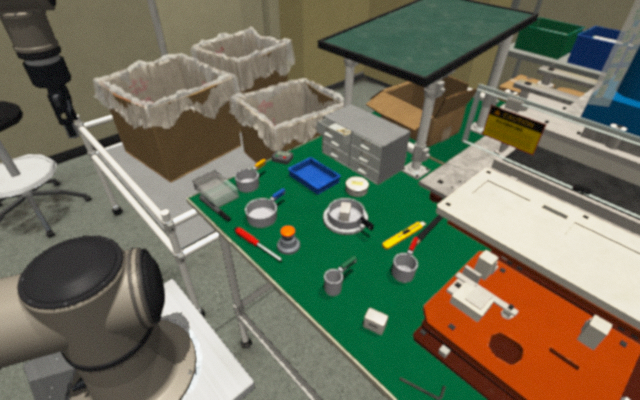

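```bash
cat > h.py <<'E'
from bench import ctrl
import numpy as np, cv2
from scipy.spatial.transform import Rotation as R
def cal(n):
    c=ctrl.get_calibration(n); return c['mtx'],np.array(c['origin']),R.from_rotvec(c['attitude']).as_matrix()
def pt(c,uv,z):
    K,o,A=c; d=A@np.linalg.inv(K)@np.array([uv[0],uv[1],1.]); return o+d*(z-o[2])/d[2]
def px(c,p):
    K,o,A=c; v=K@(A.T@(np.array(p,float)-o)); return v[:2]/v[2]
def snap(n,name=None):
    c=cal(n); im=ctrl.read_camera(n)[:,:,::-1].copy()
    if name: cv2.imwrite(f"pics/{name}.png",im)
    return c,im
def st():
    s=ctrl.get_state(); Rm=R.from_rotvec(s['orientation']).as_matrix()
    ja=np.degrees(np.arctan2(Rm[1,0],Rm[0,0]))
    print("t%.2f ee %s jawdir %.1f tilt %.2f F %s w %.1f q %s"%(s['time'],np.round(s['ee_pos'],1),ja,np.degrees(np.arccos(-Rm[2,2])),np.round(s['contact_force'],1),s['grip_width'],np.round(s['q'],2)))
    return s,Rm
E
python3 - <<'E'
from h import *
st()
c=cal("top")
for n,uv,z in [("b rim",(268,242),34),("bh",(270,206),48),("c",(214,210),38),("ch",(213,177),52),("d",(435,217),42),("dh",(432,187),56),("e",(394,275),46),("eh",(399,245),60),("blk2",(447,285),35),("dock",(346,190),30),("ah",(384,194),44),("blk1",(346,187),45),("plunger",(322,255),57.5),("tray",(273,153),26),("watch",(215,146),19),("tin",(327,141),25),("driver",(295,278),18),("drawer front",(290,110),0), ("clear bin",(195,243),50),("orange plate corner",(487,170),10)]:
    print(n,np.round(pt(c,uv,z)))
im=cv2.imread("pics/top0.png")[100:310,150:490]
cv2.imwrite("pics/topz.png",cv2.resize(im,None,fx=2.3,fy=2.3,interpolation=cv2.INTER_CUBIC))
E
```

```text
t0.10 ee [136.2 506.7 230.7] jawdir 74.9 tilt 0.08 F [-0.4 -0.6 -0.8] w 85.6 q [ 1.16  0.34  1.52 -0.    1.28 -0.15]
b rim [419. 187.  34.]
bh [502. 198.  48.]
c [472. 328.  38.]
ch [547. 345.  52.]
d [ 544. -187.   42.]
dh [ 611. -169.   56.]
e [ 392. -111.   46.]
eh [ 459. -111.   60.]
blk2 [ 392. -233.   35.]
dock [577.  29.  30.]
ah [578. -62.  44.]
blk1 [579.  30.  45.]
plunger [407.  57.  58.]
tray [641. 222.  26.]
watch [637. 370.  19.]
tin [696.  96.  25.]
driver [350. 111.  18.]
drawer front [776. 207.   0.]
clear bin [385. 349.  50.]
orange plate corner [ 694. -306.   10.]
```

View pics/topz.png

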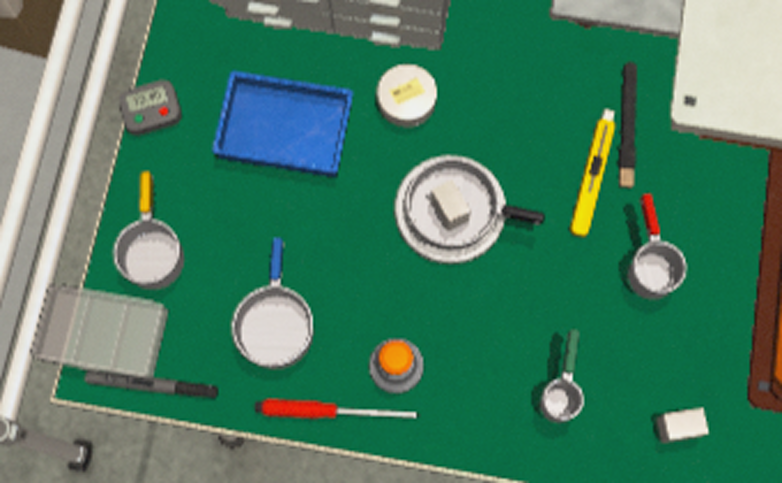

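```bash
python3 - <<'E'
from h import *
s,Rm=st(); c=cal("wrist")
for z in (0,40): print(pt(c,(320,200),z)-s['ee_pos'])
print(Rm.T@(c[1]-s['ee_pos']))
print(Rm.T@c[2])
E
```

```text
t0.10 ee [136.2 506.7 230.7] jawdir 74.9 tilt 0.08 F [-0.4 -0.6 -0.8] w 85.6 q [ 1.16  0.34  1.52 -0.    1.28 -0.15]
[  41.3471998    -3.51431975 -230.72314176]
[  28.87465143   -0.8980784  -190.72314176]
[   0.49912652  -77.94714075 -142.60821195]
[[ 9.99999795e-01 -1.66650172e-04 -6.17778431e-04]
 [ 3.45363136e-04  9.53349871e-01  3.01867363e-01]
 [ 5.38652739e-04 -3.01867514e-01  9.53349733e-01]]
```

Emit:
{"api": "carry_out", "payload": {"targets": [{"translation": [1, -1, 0.5], "roll": 0, "jaw": 1}, {"translation": [11, -12, 0.5], "roll": 0, "jaw": 1}, {"translation": [11, -12, 0.5], "roll": 0, "jaw": 1}, {"translation": [11, -12, 0.5], "roll": 0, "jaw": 1}, {"translation": [11, -12, 0.5], "roll": 0, "jaw": 1}, {"translation": [11, -12, 0.5], "roll": 0, "jaw": 1}, {"translation": [11, -12, 0.5], "roll": 0, "jaw": 1}, {"translation": [11, -12, 0.5], "roll": 0, "jaw": 1}, {"translation": [11, -12, 0.5], "roll": 0, "jaw": 1}, {"translation": [11, -12, 0.5], "roll": 0, "jaw": 1}, {"translation": [11, -12, 0.5], "roll": 0, "jaw": 1}, {"translation": [11, -12, 0.5], "roll": 0, "jaw": 1}]}}

```text
time: 1.1
ee_pos: [473.7, 138.6, 249.6]
orientation: [-2.493, -1.911, 0.0]
contact_force: [0.5, 1.2, 0.5]
grip_width: 85.3
```

Emit:
{"api": "carry_out", "payload": {"targets": [{"translation": [2.5, -2.75, 0], "roll": 0, "jaw": 1}, {"translation": [2.5, -2.75, 0], "roll": 0, "jaw": 1}, {"translation": [2.5, -2.75, 0], "roll": 0, "jaw": 1}, {"translation": [2.5, -2.75, 0], "roll": 0, "jaw": 1}, {"translation": [2.5, -2.75, 0], "roll": 0, "jaw": 1}, {"translation": [2.5, -2.75, 0], "roll": 0, "jaw": 1}, {"translation": [2.5, -2.75, 0], "roll": 0, "jaw": 1}]}}

```text
time: 1.68
ee_pos: [572.2, 31.1, 249.3]
orientation: [-2.492, -1.91, 0.001]
contact_force: [-0.4, 0.2, -0.3]
grip_width: 85.2
```

```bash
python3 - <<'E'
from h import *
st(); snap("wrist","w1")
E
```

```text
t1.68 ee [572.2  31.1 249.3] jawdir 74.9 tilt 0.09 F [-0.4  0.2 -0.3] w 85.2 q [-0.08  0.42  1.36  0.    1.37 -1.39]
```

View pics/w1.png

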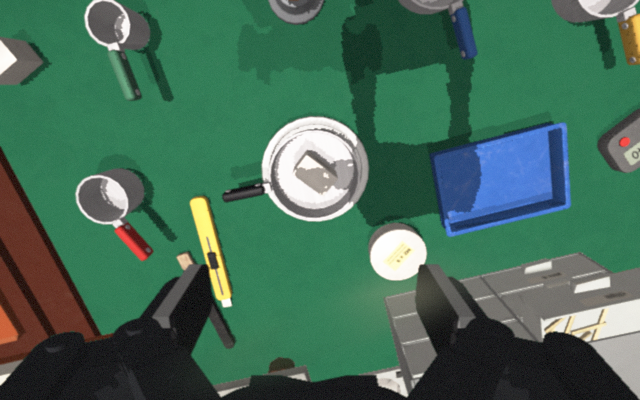

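```bash
cat >> h.py <<'E'
def zoom(im,x0,y0,x1,y1,f,name):
    z=cv2.resize(im[y0:y1,x0:x1],None,fx=f,fy=f,interpolation=cv2.INTER_CUBIC)
    for i in range(x0-x0%20+20,x1,20): cv2.putText(z,str(i),(int((i-x0)*f),10),0,.35,(0,0,255),1); cv2.line(z,(int((i-x0)*f),12),(int((i-x0)*f),18),(0,0,255),1)
    for j in range(y0-y0%20+20,y1,20): cv2.putText(z,str(j),(0,int((j-y0)*f)),0,.35,(0,0,255),1)
    cv2.imwrite(f"pics/{name}.png",z)
E
python3 - <<'E'
from h import *
im=cv2.imread("pics/w1.png"); zoom(im,210,105,390,230,4.4,"w1z")
c=cal("wrist"); np.savez("w1c.npz",K=c[0],o=c[1],A=c[2])
E
```

```text
(no output)
```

View pics/w1z.png

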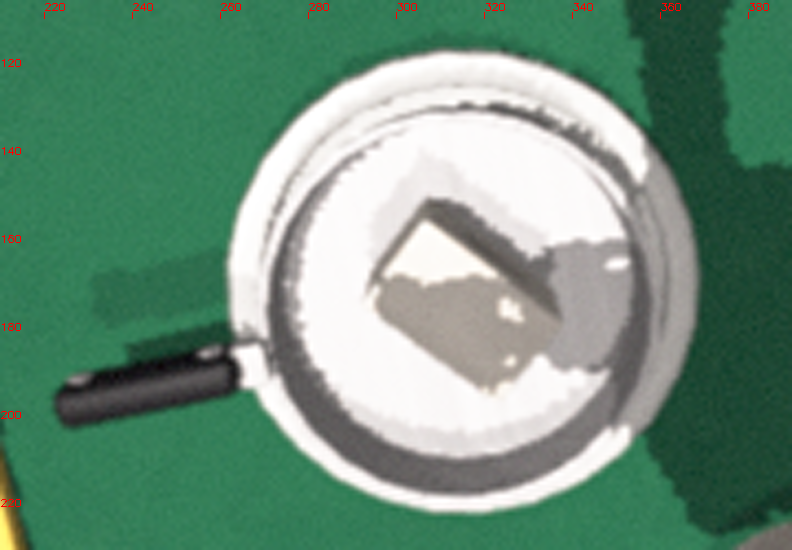

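```bash
python3 - <<'E'
from h import *
d=np.load("w1c.npz"); c=(d['K'],d['o'],d['A'])
f=lambda X,Y:(210+X/4.4,105+Y/4.4)
Z=[(427,218),(560,318),(490,392),(372,292)]
P=[pt(c,f(*q),45)[:2] for q in Z]; P=np.array(P); print(P.round(1),P.mean(0))
for i in range(4): e=P[(i+1)%4]-P[i]; print(np.linalg.norm(e).round(1),np.degrees(np.arctan2(e[1],e[0])).round(1))
im=cv2.imread("pics/w1.png")
hsv=cv2.cvtColor(im,cv2.COLOR_BGR2HSV)
m=((hsv[...,1]<60)&(hsv[...,2]>90)).astype(np.uint8)
m[:105]=0;m[232:]=0;m[:,:256]=0;m[:,380:]=0
m=cv2.morphologyEx(m,cv2.MORPH_OPEN,np.ones((5,5)))
cs,_=cv2.findContours(m,0,2); k=max(cs,key=cv2.contourArea); h=cv2.convexHull(k)[:,0]
# cast at z=12 and fit circle
Q=np.array([pt(c,q,10)[:2] for q in h]); A=np.c_[2*Q,np.ones(len(Q))]; s=np.linalg.lstsq(A,(Q**2).sum(1),rcond=None)[0]
r=np.sqrt(s[2]+s[0]**2+s[1]**2); print("dock",s[:2],r, np.abs(np.linalg.norm(Q-s[:2],axis=1)-r).max())
# handle a top: ends
a=pt(c,f(60,405),50);b=pt(c,f(235,365),50);print("handle",a,b)
m=cv2.inRange(hsv,(0,0,0),(180,255,70)); m[:170]=0;m[215:]=0;m[:,:215]=0;m[:,268:]=0
cs,_=cv2.findContours(m,0,2); k=max(cs,key=cv2.contourArea); print(cv2.minAreaRect(k))
E
```

```text
[[556.2  29.7]
 [586.4  53. ]
 [599.4  33. ]
 [569.4  13. ]] [577.86635917  32.20328458]
38.2 37.7
23.8 -57.0
36.1 -146.3
21.2 128.4
dock [581.96432374  30.56448539] 59.5893021609762 2.7550155626543003
handle [575.31939874 -63.09272607  50.        ] [576.63545712 -21.30335072  50.        ]
((242.31764221191406, 190.42942810058594), (15.510529518127441, 41.43372344970703), 77.47119140625)
```

Emit:
{"api": "carry_out", "payload": {"targets": [{"translation": [0.15, 0.025, -1], "roll": 0.12, "jaw": 0.5}, {"translation": [0.15, 0.025, -2], "roll": 0.24, "jaw": 0.5}, {"translation": [0.15, 0.025, -3], "roll": 0.36, "jaw": 0.5}, {"translation": [0.15, 0.025, -3.9], "roll": 0.48, "jaw": 0.5}, {"translation": [0.15, 0.025, -3.9], "roll": 0.6, "jaw": 0.5}, {"translation": [0.15, 0.025, -3.9], "roll": 0.72, "jaw": 0.5}, {"translation": [0.15, 0.025, -3.9], "roll": 0.84, "jaw": 0.5}, {"translation": [0.15, 0.025, -3.9], "roll": 0.88, "jaw": 0.5}, {"translation": [0.15, 0.025, -3.9], "roll": 0.88, "jaw": 0.5}, {"translation": [0.15, 0.025, -3.9], "roll": 0.88, "jaw": 0.5}]}}

```text
time: 2.57
ee_pos: [578.5, 32.7, 94.3]
orientation: [1.442, 2.791, 0.0]
contact_force: [-0.2, 0.8, -0.3]
grip_width: 42.7
```

```bash
python3 - <<'E'
from h import *
st(); c,im=snap("wrist","w2")
E
```

```text
t2.57 ee [578.5  32.7  94.3] jawdir 125.4 tilt 0.02 F [-0.2  0.8 -0.3] w 42.7 q [-0.08  0.58  1.55  0.    1.02 -2.26]
```

View pics/w2.png

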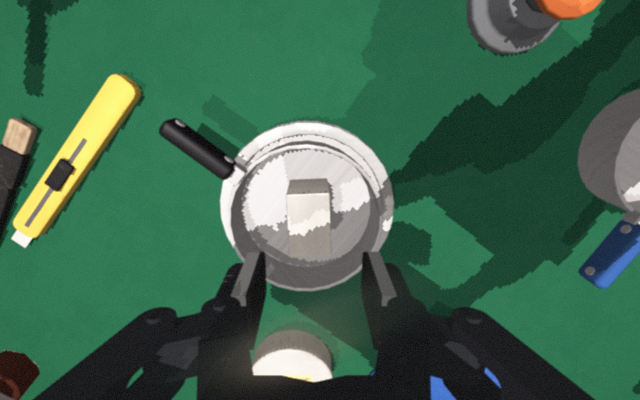

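Emit:
{"api": "carry_out", "payload": {"force": 60, "targets": [{"translation": [0, 0, -0.6], "roll": 0, "jaw": 0.5}, {"translation": [0, 0, -1.2], "roll": 0, "jaw": 0.5}, {"translation": [0, 0, -1.6], "roll": 0, "jaw": 0.5}, {"translation": [0, 0, -1.9], "roll": 0, "jaw": 0.5}, {"translation": [0, 0, -1.9], "roll": 0, "jaw": 0.5}, {"translation": [0, 0, -1.9], "roll": 0, "jaw": 0.1}, {"translation": [0, 0, -1.9], "roll": 0, "jaw": 0.1}, {"translation": [0, 0, -1.9], "roll": 0, "jaw": 0.1}, {"translation": [0, 0, -1.9], "roll": 0, "jaw": 0.1}, {"translation": [0, 0, -1.9], "roll": 0, "jaw": 0.1}, {"translation": [0, 0, -1.9], "roll": 0, "jaw": 0.1}]}}

```text
time: 3.53
ee_pos: [579.5, 31.5, 18.7]
orientation: [1.441, 2.79, 0.001]
contact_force: [-0.9, 0.3, 3.4]
grip_width: 23.7
```

Emit:
{"api": "carry_out", "payload": {"targets": [{"translation": [0, 0, 0.8], "roll": 0, "jaw": 0.1}, {"translation": [0, 0, 1.6], "roll": 0, "jaw": 0.1}, {"translation": [0, 0, 2.4], "roll": 0, "jaw": 0.1}, {"translation": [0, 0, 3], "roll": 0, "jaw": 0.1}, {"translation": [0, 0, 3], "roll": 0, "jaw": 0.1}]}}

```text
time: 3.95
ee_pos: [581.8, 31.3, 143.4]
orientation: [1.438, 2.783, 0.006]
contact_force: [1.5, 0.3, -1.4]
grip_width: 24.3
```

```bash
python3 - <<'E'
from h import *
st(); c,im=snap("wrist","w3")
d=np.load("w1c.npz"); c=(d['K'],d['o'],d['A'])
im=cv2.imread("pics/w1.png"); hsv=cv2.cvtColor(im,cv2.COLOR_BGR2HSV)
m=cv2.inRange(hsv,(100,120,40),(125,255,255)); m[:,:425]=0; m[:110]=0
cs,_=cv2.findContours(m,0,2); k=max(cs,key=cv2.contourArea); ap=cv2.approxPolyDP(cv2.convexHull(k),6,True)[:,0]
print(ap)
for q in ap: print(pt(c,q,26).round(1))
E
```

```text
t3.95 ee [581.8  31.3 143.4] jawdir 125.4 tilt 0.57 F [ 1.5  0.3 -1.4] w 24.3 q [-0.08  0.52  1.49  0.    1.12 -2.27]
[[565 123]
 [567 208]
 [447 235]
 [431 153]]
[596.2 290.3  26. ]
[690.1 287.7  26. ]
[687.9 156.   26. ]
[591.4 153.8  26. ]
```

View pics/w3.png

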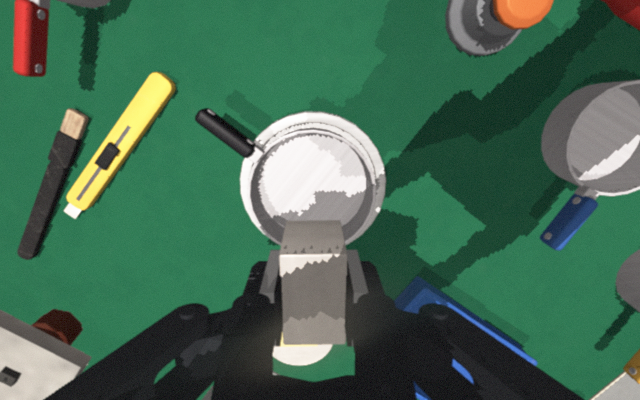

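Emit:
{"api": "carry_out", "payload": {"targets": [{"translation": [0.25, 0.9, 0], "roll": 0.12, "jaw": 0.1}, {"translation": [0.5, 1.8, 0], "roll": 0.24, "jaw": 0.1}, {"translation": [0.75, 2.7, 0], "roll": 0.36, "jaw": 0.1}, {"translation": [1.0, 3.6, 0], "roll": 0.48, "jaw": 0.1}, {"translation": [1.25, 4.5, 0], "roll": 0.6, "jaw": 0.1}, {"translation": [1.5, 5.5, 0], "roll": 0.72, "jaw": 0.1}, {"translation": [1.5, 5.5, 0], "roll": 0.84, "jaw": 0.1}, {"translation": [1.5, 5.5, -0.5], "roll": 0.95, "jaw": 0.1}, {"translation": [1.5, 5.5, -1.2], "roll": 0.95, "jaw": 0.1}, {"translation": [1.5, 5.5, -1.2], "roll": 0.95, "jaw": 0.1}, {"translation": [1.5, 5.5, -1.2], "roll": 0.95, "jaw": 0.1}]}}

```text
time: 4.92
ee_pos: [636.9, 251.0, 86.6]
orientation: [-0.007, -3.135, 0.003]
contact_force: [-0.4, 0.3, -1.3]
grip_width: 24.4
```

```bash
python3 - <<'E'
from h import *
st(); c,im=snap("wrist","w4")
E
```

```text
t4.92 ee [636.9 251.   86.6] jawdir 179.8 tilt 0.40 F [-0.4  0.3 -1.3] w 24.4 q [ 0.26  0.76  1.2   0.    1.18 -2.87]
```

View pics/w4.png

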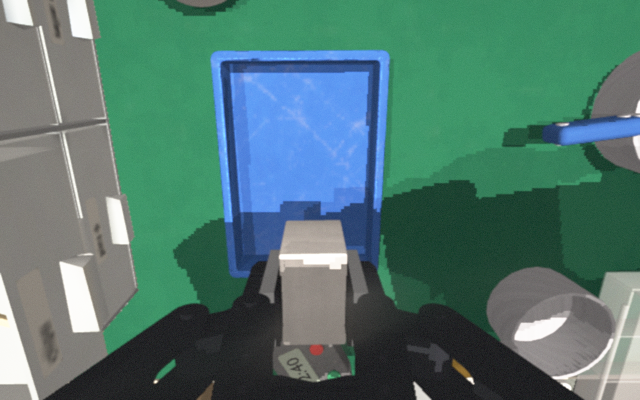

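Emit:
{"api": "carry_out", "payload": {"targets": [{"translation": [0.1, 0, -0.5], "roll": 0, "jaw": 0.1}, {"translation": [0.1, 0, -1], "roll": 0, "jaw": 0.1}, {"translation": [0.1, 0, -1.5], "roll": 0, "jaw": 0.1}, {"translation": [0.1, 0, -1.7], "roll": 0, "jaw": 0.1}, {"translation": [0.1, 0, -1.85], "roll": 0, "jaw": 0.1}, {"translation": [0.1, 0, -1.85], "roll": 0, "jaw": 0.1}, {"translation": [0.1, 0, -1.85], "roll": 0, "jaw": 0.1}]}}

```text
time: 5.55
ee_pos: [643.7, 251.6, 17.2]
orientation: [0.006, 3.14, 0.001]
contact_force: [0.2, -0.1, -1.6]
grip_width: 23.9
```

Emit:
{"api": "carry_out", "payload": {"targets": [{"translation": [0, 0, -0.06], "roll": 0, "jaw": 0.1}, {"translation": [0, 0, -0.12], "roll": 0, "jaw": 0.1}, {"translation": [0, 0, -0.15], "roll": 0, "jaw": 0.1}, {"translation": [0, 0, -0.15], "roll": 0, "jaw": 0.1}]}}

```text
time: 5.88
ee_pos: [643.3, 251.6, 10.7]
orientation: [0.006, 3.14, 0.001]
contact_force: [-1.6, -0.5, 2.4]
grip_width: 23.8
```

Emit:
{"api": "carry_out", "payload": {"targets": [{"translation": [0, 0, 0], "roll": 0, "jaw": 0.42}, {"translation": [0, 0, 0], "roll": 0, "jaw": 0.42}, {"translation": [0, 0, 0], "roll": 0, "jaw": 0.42}, {"translation": [0, 0, 0.6], "roll": 0, "jaw": 0.42}, {"translation": [0, 0, 1.5], "roll": 0, "jaw": 0.42}, {"translation": [0, 0, 2.5], "roll": 0, "jaw": 0.42}, {"translation": [0, 0, 3.5], "roll": 0, "jaw": 0.42}, {"translation": [0, -1, 4.5], "roll": -0.12, "jaw": 0.5}, {"translation": [0, -2, 5], "roll": -0.24, "jaw": 0.5}, {"translation": [0, -3, 5], "roll": -0.36, "jaw": 0.5}, {"translation": [0, -4, 5], "roll": -0.48, "jaw": 0.5}, {"translation": [-0.5, -5, 5], "roll": -0.6, "jaw": 0.5}]}}

```text
time: 6.88
ee_pos: [629.4, 62.5, 210.6]
orientation: [0.942, 2.993, 0.001]
contact_force: [-0.2, -1.2, -0.4]
grip_width: 42.6
```

```bash
python3 - <<'E'
from h import *
st(); c,im=snap("wrist","w5"); 
c,im=snap("top","t5"); zoom(im,150,100,490,310,2.3,"t5z")
E
```

```text
t6.88 ee [629.4  62.5 210.6] jawdir 145.1 tilt 0.21 F [-0.2 -1.2 -0.4] w 42.6 q [-0.02  0.56  1.24 -0.    1.34 -2.55]
```

View pics/w5.png

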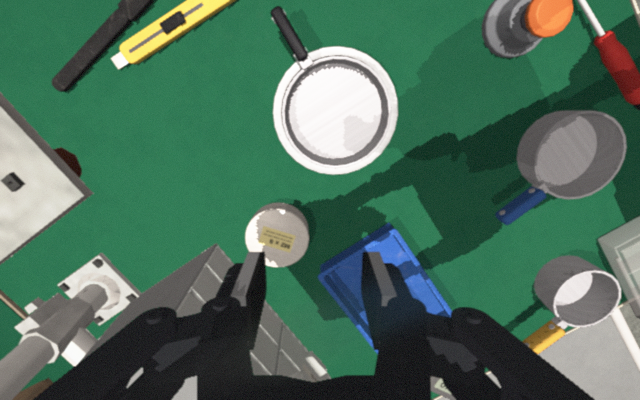

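View pics/t5z.png

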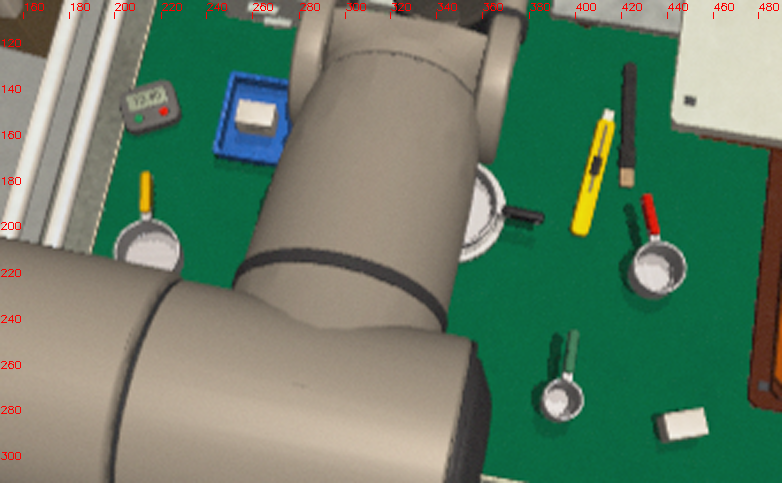

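```bash
python3 - <<'E'
from h import *
c=cal("wrist"); np.savez("w5c.npz",K=c[0],o=c[1],A=c[2])
im=cv2.imread("pics/w5.png"); zoom(im,255,0,415,185,4,"w5z")
hsv=cv2.cvtColor(im,cv2.COLOR_BGR2HSV)
m=((hsv[...,1]<60)&(hsv[...,2]>90)).astype(np.uint8)
m[:45]=0;m[185:]=0;m[:,:260]=0;m[:,410:]=0
m=cv2.morphologyEx(m,cv2.MORPH_OPEN,np.ones((9,9)))
cs,_=cv2.findContours(m,0,2); k=max(cs,key=cv2.contourArea); h=cv2.convexHull(k)[:,0]
for z in (6,12):
  Q=np.array([pt(c,q,z)[:2] for q in h]); A=np.c_[2*Q,np.ones(len(Q))]; s=np.linalg.lstsq(A,(Q**2).sum(1),rcond=None)[0]
  r=np.sqrt(s[2]+s[0]**2+s[1]**2); print("dock",s[:2],r, np.abs(np.linalg.norm(Q-s[:2],axis=1)-r).max())
E
```

```text
dock [578.03442252  27.10035466] 59.937971940224045 0.41545497679621235
dock [578.10421722  26.56454999] 58.901012174103684 0.4082673779824333
```

View pics/w5z.png

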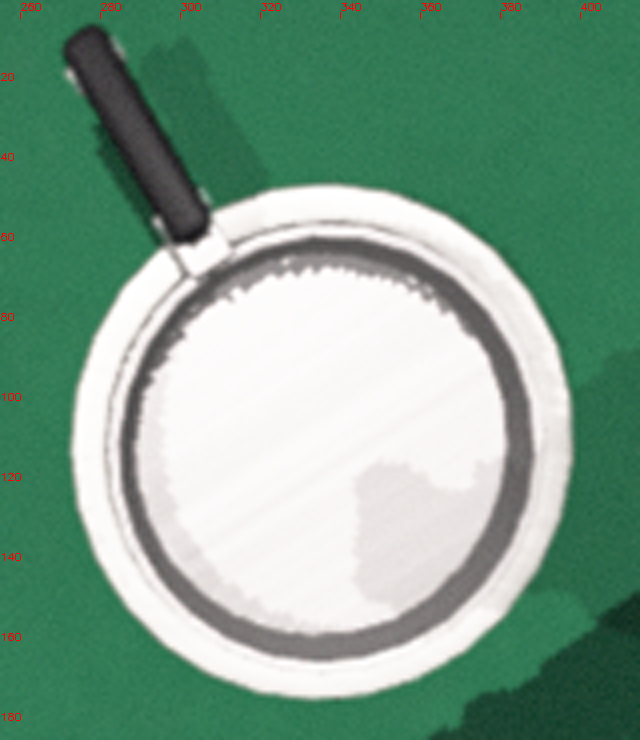

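Emit:
{"api": "carry_out", "payload": {"targets": [{"translation": [-0.6, -0.7, 0.2], "roll": -0.12, "jaw": 0.5}, {"translation": [-1.2, -1.4, 0.5], "roll": -0.24, "jaw": 0.5}, {"translation": [-1.8, -2.1, 0.5], "roll": -0.36, "jaw": 0.5}, {"translation": [-2.4, -2.8, 0.5], "roll": -0.48, "jaw": 0.5}, {"translation": [-3, -3.4, 0.5], "roll": -0.6, "jaw": 0.5}, {"translation": [-3.6, -4, 0.5], "roll": -0.72, "jaw": 0.5}, {"translation": [-4.2, -4.6, 0.5], "roll": -0.84, "jaw": 0.5}, {"translation": [-4.8, -5.3, 0.5], "roll": -0.96, "jaw": 0.5}, {"translation": [-5.4, -6, 0.5], "roll": -1.08, "jaw": 0.5}, {"translation": [-5.8, -6.5, 0.5], "roll": -1.2, "jaw": 0.5}, {"translation": [-5.8, -6.5, 0.5], "roll": -1.32, "jaw": 0.5}, {"translation": [-5.8, -6.5, 0.5], "roll": -1.44, "jaw": 0.5}]}}

```text
time: 7.98
ee_pos: [395.3, -196.3, 230.0]
orientation: [2.686, 1.628, 0.001]
contact_force: [-0.2, -0.0, 0.6]
grip_width: 42.9
```

Emit:
{"api": "carry_out", "payload": {"targets": [{"translation": [0, 0, 0], "roll": -0.12, "jaw": 0.6}, {"translation": [0, 0, 0], "roll": -0.24, "jaw": 0.6}, {"translation": [0, 0, 0], "roll": -0.36, "jaw": 0.6}, {"translation": [0, 0, 0], "roll": -0.48, "jaw": 0.6}, {"translation": [0, 0, 0], "roll": -0.6, "jaw": 0.6}, {"translation": [0, 0, 0], "roll": -0.72, "jaw": 0.6}, {"translation": [0, 0, 0], "roll": -0.84, "jaw": 0.6}, {"translation": [0, 0, 0], "roll": -0.96, "jaw": 0.6}, {"translation": [0, 0, 0], "roll": -1.08, "jaw": 0.6}, {"translation": [0, 0, 0], "roll": -1.08, "jaw": 0.6}]}}

```text
time: 8.82
ee_pos: [396.2, -195.0, 229.8]
orientation: [3.141, 0.023, 0.001]
contact_force: [0.3, 1.0, 0.7]
grip_width: 51.4
```

```bash
python3 - <<'E'
from h import *
st(); c,im=snap("wrist","w6"); np.savez("w6c.npz",K=c[0],o=c[1],A=c[2])
E
```

```text
t8.82 ee [ 396.2 -195.   229.8] jawdir 0.8 tilt 0.03 F [0.3 1.  0.7] w 51.4 q [-0.63  0.19  1.74  0.    1.21 -0.65]
```

View pics/w6.png

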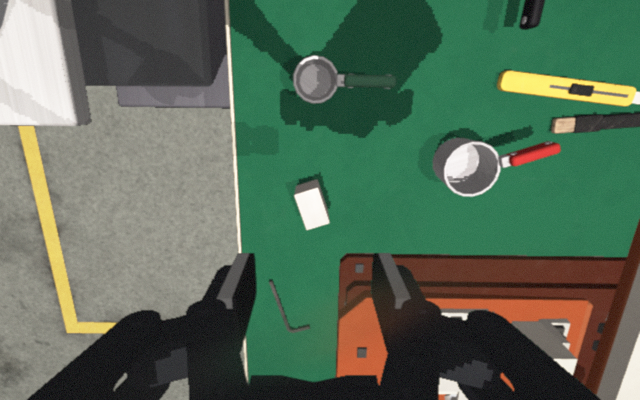

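```bash
python3 - <<'E'
from h import *
d=np.load("w5c.npz"); c=(d['K'],d['o'],d['A'])
f=lambda X,Y:(255+X/4,Y/4)
p=pt(c,f(326.5,449),36);print("pot a",p)
a=pt(c,f(85,40),50);b=pt(c,f(188,218),50);print("handle",a,b,np.degrees(np.arctan2(*(a-p)[1::-1])),np.degrees(np.arctan2(*(b-p)[1::-1])),np.linalg.norm((a-p)[:2]),np.linalg.norm((b-p)[:2]))
d=np.load("w6c.npz"); c=(d['K'],d['o'],d['A'])
im=cv2.imread("pics/w6.png");hsv=cv2.cvtColor(im,cv2.COLOR_BGR2HSV)
m=((hsv[...,1]<60)&(hsv[...,2]>215)).astype(np.uint8); m[:,:280]=0;m[:,345:]=0;m[:170]=0;m[240:]=0
cs,_=cv2.findContours(m,0,2); k=max(cs,key=cv2.contourArea); r=cv2.minAreaRect(k); B=cv2.boxPoints(r)
P=np.array([pt(c,q,35)[:2] for q in B]); print(B.round(),P.round(1),P.mean(0))
for i in range(2): e=P[i+1]-P[i]; print(np.linalg.norm(e),np.degrees(np.arctan2(e[1],e[0])))
E
```

```text
pot a [576.7251526   24.50390007  36.        ]
handle [572.09489317 -66.79830224  50.        ] [574.45772082 -29.63971638  50.        ] -92.9031856125162 -92.39803716651797 91.41953537883258 54.191073517774285
[[294. 195.]
 [317. 187.]
 [329. 222.]
 [306. 230.]] [[ 376.5 -219.6]
 [ 399.4 -211.2]
 [ 412.1 -248.6]
 [ 388.6 -257.5]] [ 394.17334574 -234.23034743]
24.356969971010777 19.9393541036758
39.4934477631762 -71.21373370171644
```

Emit:
{"api": "carry_out", "payload": {"targets": [{"translation": [-0.05, -0.5, -0.9], "roll": 0.12, "jaw": 0.6}, {"translation": [-0.05, -0.98, -1.8], "roll": 0.24, "jaw": 0.6}, {"translation": [-0.05, -0.98, -2.7], "roll": 0.325, "jaw": 0.6}, {"translation": [-0.05, -0.98, -3.5], "roll": 0.325, "jaw": 0.6}, {"translation": [-0.05, -0.98, -3.5], "roll": 0.325, "jaw": 0.6}, {"translation": [-0.05, -0.98, -3.5], "roll": 0.325, "jaw": 0.6}]}}

```text
time: 9.37
ee_pos: [393.5, -233.9, 89.1]
orientation: [-3.092, -0.539, 0.003]
contact_force: [-0.1, -1.1, -0.1]
grip_width: 51.3
```

```bash
python3 - <<'E'
from h import *
st(); c,im=snap("wrist","w7")
E
```

```text
t9.37 ee [ 393.5 -233.9   89.1] jawdir 19.8 tilt 0.19 F [-0.1 -1.1 -0.1] w 51.3 q [-0.7   0.4   1.89  0.    0.85 -1.05]
```

View pics/w7.png

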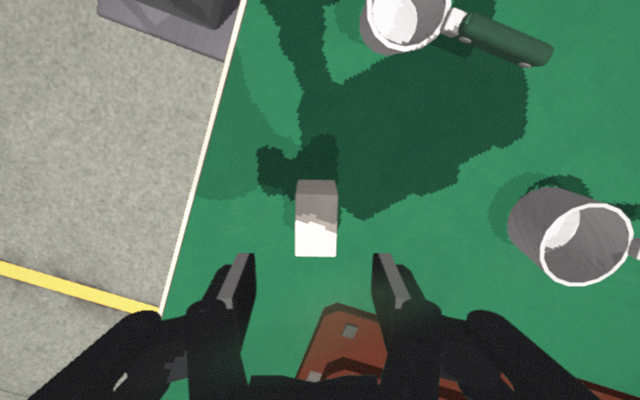

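Emit:
{"api": "carry_out", "payload": {"targets": [{"translation": [0, 0, -0.6], "roll": 0, "jaw": 0.6}, {"translation": [0, 0, -1.2], "roll": 0, "jaw": 0.6}, {"translation": [0, 0, -1.7], "roll": 0, "jaw": 0.6}, {"translation": [0, 0, -2], "roll": 0, "jaw": 0.6}, {"translation": [0, 0, -2], "roll": 0, "jaw": 0.6}, {"translation": [0, 0, -2], "roll": 0, "jaw": 0.1}, {"translation": [0, 0, -2], "roll": 0, "jaw": 0.1}, {"translation": [0, 0, -2], "roll": 0, "jaw": 0.1}, {"translation": [0, 0, -2], "roll": 0, "jaw": 0.1}, {"translation": [0, 0, -2], "roll": 0, "jaw": 0.1}, {"translation": [0, 0, -2], "roll": 0, "jaw": 0.1}, {"translation": [0, 0, -2], "roll": 0, "jaw": 0.1}]}}

```text
time: 10.42
ee_pos: [395.4, -235.5, 11.9]
orientation: [3.092, 0.536, 0.005]
contact_force: [-0.0, 0.9, 5.2]
grip_width: 24.2
```

Emit:
{"api": "carry_out", "payload": {"targets": [{"translation": [0, 0, 0.8], "roll": 0, "jaw": 0.1}, {"translation": [0, 0, 1.6], "roll": -0.05, "jaw": 0.1}, {"translation": [0.3, 0.6, 2.2], "roll": -0.1, "jaw": 0.1}, {"translation": [0.8, 1.4, 2.5], "roll": -0.15, "jaw": 0.1}, {"translation": [1.3, 2.3, 2.5], "roll": -0.2, "jaw": 0.1}, {"translation": [1.8, 3.2, 2.5], "roll": -0.25, "jaw": 0.1}, {"translation": [2.3, 4.0, 2.5], "roll": -0.3, "jaw": 0.1}, {"translation": [2.8, 4.9, 2.5], "roll": -0.345, "jaw": 0.1}, {"translation": [3.3, 5.8, 2.5], "roll": -0.345, "jaw": 0.1}, {"translation": [3.8, 6.7, 2.5], "roll": -0.345, "jaw": 0.1}, {"translation": [4.3, 7.5, 2.5], "roll": -0.345, "jaw": 0.1}, {"translation": [4.8, 8.4, 2.5], "roll": -0.345, "jaw": 0.1}]}}

```text
time: 11.42
ee_pos: [587.0, 103.3, 111.5]
orientation: [3.141, -0.002, 0.004]
contact_force: [1.5, 0.2, -1.9]
grip_width: 24.0
```

Emit:
{"api": "carry_out", "payload": {"targets": [{"translation": [0.5, 0.8, 0], "roll": 0, "jaw": 0.1}, {"translation": [1, 1.6, 0], "roll": 0, "jaw": 0.1}, {"translation": [1.35, 2.3, -0.2], "roll": 0, "jaw": 0.1}, {"translation": [1.35, 2.3, -0.7], "roll": 0, "jaw": 0.1}, {"translation": [1.35, 2.3, -0.7], "roll": 0, "jaw": 0.1}, {"translation": [1.35, 2.3, -0.7], "roll": 0, "jaw": 0.1}]}}

```text
time: 11.92
ee_pos: [638.9, 193.4, 81.5]
orientation: [3.141, -0.002, -0.004]
contact_force: [-0.9, 0.3, -1.9]
grip_width: 23.9
```

```bash
python3 - <<'E'
from h import *
st(); c,im=snap("wrist","w8")
E
```

```text
t11.92 ee [638.9 193.4  81.5] jawdir -0.1 tilt 0.15 F [-0.9  0.3 -1.9] w 23.9 q [ 0.18  0.74  1.27 -0.    1.14  0.18]
```

View pics/w8.png

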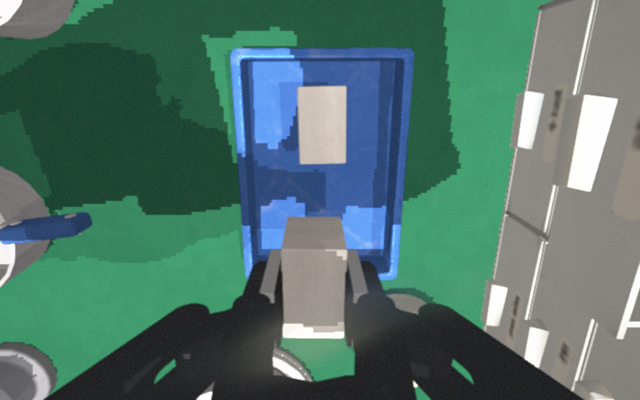

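Emit:
{"api": "carry_out", "payload": {"targets": [{"translation": [0.08, 0, -0.5], "roll": 0, "jaw": 0.1}, {"translation": [0.08, 0, -1], "roll": 0, "jaw": 0.1}, {"translation": [0.08, 0, -1.45], "roll": 0, "jaw": 0.1}, {"translation": [0.08, 0, -1.6], "roll": 0, "jaw": 0.1}, {"translation": [0.08, 0, -1.68], "roll": 0, "jaw": 0.1}, {"translation": [0.08, 0, -1.7], "roll": 0, "jaw": 0.1}, {"translation": [0.08, 0, -1.7], "roll": 0, "jaw": 0.1}]}}

```text
time: 12.55
ee_pos: [644.0, 193.2, 15.3]
orientation: [-3.141, 0.004, -0.003]
contact_force: [-0.3, -0.2, -1.8]
grip_width: 24.0
```

Emit:
{"api": "carry_out", "payload": {"targets": [{"translation": [0, 0, -0.04], "roll": 0, "jaw": 0.1}, {"translation": [0, 0, -0.06], "roll": 0, "jaw": 0.1}, {"translation": [0, 0, -0.06], "roll": 0, "jaw": 0.42}, {"translation": [0, 0, -0.06], "roll": 0, "jaw": 0.42}, {"translation": [0, 0, -0.06], "roll": 0, "jaw": 0.42}, {"translation": [0, 0, 0.5], "roll": 0, "jaw": 0.42}, {"translation": [0, 0, 1.4], "roll": 0, "jaw": 0.42}, {"translation": [0, 0, 2.4], "roll": 0.1, "jaw": 0.42}, {"translation": [-0.5, 0, 3.3], "roll": 0.22, "jaw": 0.42}, {"translation": [-1.3, 0, 4.2], "roll": 0.34, "jaw": 0.42}, {"translation": [-2.2, 0, 4.6], "roll": 0.46, "jaw": 0.42}, {"translation": [-3.1, 0, 4.6], "roll": 0.58, "jaw": 0.42}]}}

```text
time: 13.55
ee_pos: [520.4, 193.9, 202.2]
orientation: [3.008, 0.903, 0.014]
contact_force: [0.3, -0.5, 0.0]
grip_width: 35.7
```

Emit:
{"api": "carry_out", "payload": {"targets": [{"translation": [-0.8, 0, 0], "roll": 0.12, "jaw": 0.4}, {"translation": [-0.8, 0, 0], "roll": 0.24, "jaw": 0.4}, {"translation": [-0.8, 0, 0], "roll": 0.36, "jaw": 0.4}, {"translation": [-0.8, 0, 0], "roll": 0.48, "jaw": 0.4}, {"translation": [-0.8, 0, 0], "roll": 0.6, "jaw": 0.4}, {"translation": [-0.8, 0, 0], "roll": 0.72, "jaw": 0.4}, {"translation": [-0.8, 0, 0], "roll": 0.84, "jaw": 0.4}, {"translation": [-0.8, 0, 0], "roll": 0.96, "jaw": 0.4}, {"translation": [-0.8, 0, 0], "roll": 1.08, "jaw": 0.4}, {"translation": [-0.8, 0, 0], "roll": 1.13, "jaw": 0.4}, {"translation": [-0.8, 0, 0], "roll": 1.13, "jaw": 0.4}]}}

```text
time: 14.47
ee_pos: [487.2, 193.6, 197.8]
orientation: [2.062, 2.37, 0.001]
contact_force: [-0.3, -0.6, -0.2]
grip_width: 34.5
```

```bash
python3 - <<'E'
from h import *
st(); c,im=snap("wrist","w9"); np.savez("w9c.npz",K=c[0],o=c[1],A=c[2])
c,im=snap("top","t9"); zoom(im,150,100,490,310,2.3,"t9z")
E
```

```text
t14.47 ee [487.2 193.6 197.8] jawdir 98.0 tilt 0.02 F [-0.3 -0.6 -0.2] w 34.5 q [ 0.23  0.37  1.58  0.    1.19 -1.48]
```

View pics/w9.png

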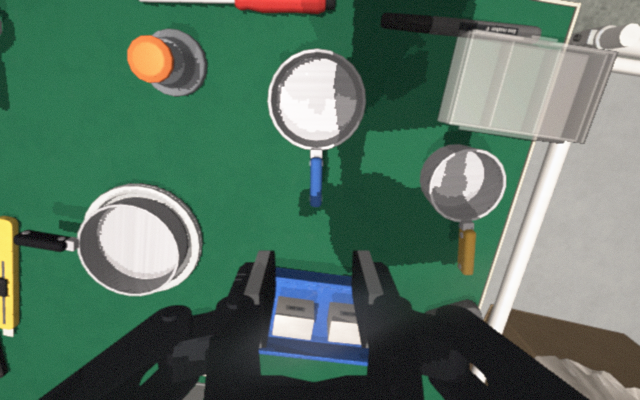

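View pics/t9z.png

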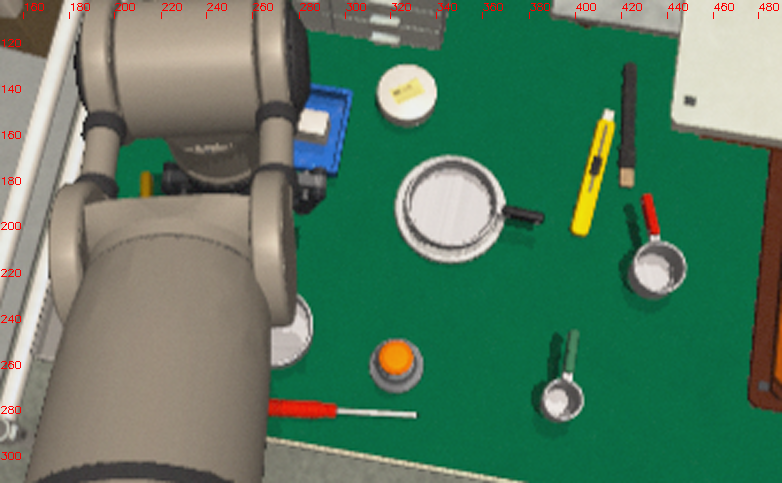

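```bash
cat >> h.py <<'E'
from scipy.optimize import least_squares
POT=dict(a=(96,30,76),b=(82,34,69),c=(68,38,62),d=(54,42,55),e=(40,46,48))
HUE=dict(b=((100,140,60),(125,255,255)),c=((12,130,90),(28,255,255)),d=((0,150,100),(8,255,255)),e=((50,50,30),(85,140,140)))
def pot(c,im,k,uv,uvh,base=0,dbg=None):
    """uv: approx rim centre px, uvh approx handle px"""
    D,H,G=POT[k]; hsv=cv2.cvtColor(im,cv2.COLOR_BGR2HSV)
    p0=pt(c,uv,base+H)[:2]
    m=((hsv[...,1]<75)).astype(np.uint8)
    rp=int(1.35*np.linalg.norm(px(c,[*p0+[D/2,0],base+H])-px(c,[*p0,base+H])))
    r=np.zeros_like(m); cv2.circle(r,(int(uv[0]),int(uv[1])),rp,1,-1); m&=r
    m=cv2.morphologyEx(m,cv2.MORPH_OPEN,np.ones((9,9)))
    m=cv2.morphologyEx(m,cv2.MORPH_CLOSE,np.ones((9,9)))
    n,l,s,ce=cv2.connectedComponentsWithStats(m); i=1+np.argmax(s[1:,4]); m=(l==i).astype(np.uint8)
    cs,_=cv2.findContours(m,0,cv2.CHAIN_APPROX_NONE); h=max(cs,key=cv2.contourArea)[:,0]
    Q=np.array([pt(c,q,base+H)[:2] for q in h])
    s=least_squares(lambda x:np.linalg.norm(Q-x,axis=1)-D/2,p0,loss='soft_l1',f_scale=1.0)
    res=np.linalg.norm(Q-s.x,axis=1)-D/2
    lo,hi=HUE[k]; hm=cv2.inRange(hsv,lo,hi); r[:]=0; cv2.circle(r,(int(uvh[0]),int(uvh[1])),int(0.9*rp+14),255,-1); hm&=r
    cs,_=cv2.findContours(hm,0,cv2.CHAIN_APPROX_NONE); hk=max(cs,key=cv2.contourArea)
    mm=cv2.moments(hk); hc=(mm['m10']/mm['m00'],mm['m01']/mm['m00']); hp=pt(c,hc,base+H+12)[:2]
    L=np.array([pt(c,q,base+H+14)[:2] for q in hk[:,0]]); u=np.linalg.svd(L-L.mean(0))[2][0]
    v=hp-s.x
    if u@v<0:u=-u
    print(f"pot {k} centre {s.x.round(1)} med res {np.median(res):.2f} mad {np.median(abs(res)):.2f}; handle {hp.round(1)} dist {np.linalg.norm(v):.1f} dir {np.degrees(np.arctan2(v[1],v[0])):.1f} axis {np.degrees(np.arctan2(u[1],u[0])):.1f}; area {cv2.contourArea(hk)}")
    if dbg:
        o=im.copy()
        for t in np.arange(0,6.3,.05): cv2.circle(o,tuple(px(c,[s.x[0]+D/2*np.cos(t),s.x[1]+D/2*np.sin(t),base+H]).round().astype(int)),0,(255,0,255),-1)
        cv2.drawContours(o,[hk],-1,(0,255,255),1); cv2.imwrite(f"pics/{dbg}.png",o)
    return s.x,hp
E
python3 - <<'E'
from h import *
d=np.load("w9c.npz"); c=(d['K'],d['o'],d['A']); im=cv2.imread("pics/w9.png")
pot(c,im,'b',(317,99),(317,180),dbg="o9b"); pot(c,im,'c',(467,184),(467,248),dbg="o9c")
c=cal("top"); im=cv2.imread("pics/t9.png")
pot(c,im,'d',(435,217),(432,193)); pot(c,im,'e',(394,274),(399,252))
E
```

```text
pot b centre [421.  187.4] med res -0.06 mad 0.26; handle [486.6 196. ] dist 66.2 dir 7.5 axis 7.2; area 467.5
pot c centre [473.3 328.1] med res 1.90 mad 1.90; handle [530.8 340.3] dist 58.8 dir 12.0 axis 15.3; area 542.5
pot d centre [ 545.3 -187.9] med res 0.94 mad 1.00; handle [ 597.7 -172.6] dist 54.6 dir 16.3 axis 19.4; area 53.5
pot e centre [ 395.4 -109.8] med res -0.30 mad 0.78; handle [ 442.2 -110.8] dist 46.8 dir -1.2 axis -2.4; area 63.0
```

View pics/o9b.png

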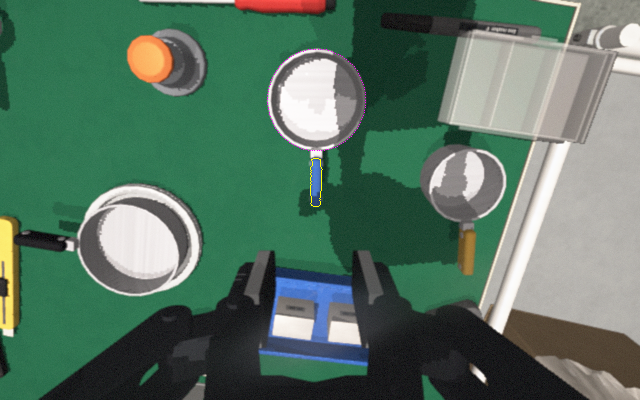

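Emit:
{"api": "carry_out", "payload": {"force": 80, "targets": [{"translation": [0.05, 0.07, -1], "roll": -0.01, "jaw": 0.4}, {"translation": [0.05, 0.07, -2], "roll": -0.01, "jaw": 0.4}, {"translation": [0.05, 0.07, -3], "roll": -0.01, "jaw": 0.4}, {"translation": [0.05, 0.07, -3.8], "roll": -0.01, "jaw": 0.4}, {"translation": [0.05, 0.07, -4.3], "roll": -0.01, "jaw": 0.4}, {"translation": [0.05, 0.07, -4.42], "roll": -0.01, "jaw": 0.4}, {"translation": [0.05, 0.07, -4.42], "roll": -0.01, "jaw": 0.4}, {"translation": [0.05, 0.07, -4.42], "roll": -0.01, "jaw": 0}, {"translation": [0.05, 0.07, -4.42], "roll": -0.01, "jaw": 0}, {"translation": [0.05, 0.07, -4.42], "roll": -0.01, "jaw": 0}, {"translation": [0.05, 0.07, -4.42], "roll": -0.01, "jaw": 0}, {"translation": [0.05, 0.07, -4.42], "roll": -0.01, "jaw": 0}]}}

```text
time: 15.57
ee_pos: [490.6, 196.7, 22.6]
orientation: [2.075, 2.356, 0.005]
contact_force: [0.2, 0.6, 7.5]
grip_width: 8.5
```

```bash
python3 - <<'E'
from h import *
st(); c,im=snap("wrist","w10")
E
```

```text
t15.57 ee [490.6 196.7  22.6] jawdir 97.3 tilt 0.23 F [0.2 0.6 7.5] w 8.5 q [ 0.24  0.61  1.76  0.    0.77 -1.46]
```

View pics/w10.png

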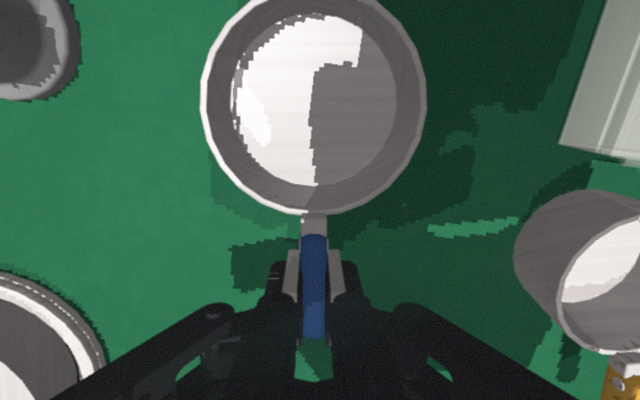

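Emit:
{"api": "carry_out", "payload": {"targets": [{"translation": [0, 0, 0.3], "roll": 0, "jaw": 0}, {"translation": [0, 0, 0.8], "roll": 0, "jaw": 0}, {"translation": [0, 0, 1.5], "roll": 0, "jaw": 0}, {"translation": [0, 0, 2.2], "roll": 0, "jaw": 0}, {"translation": [0, 0, 2.5], "roll": 0, "jaw": 0}, {"translation": [0, 0, 2.5], "roll": 0, "jaw": 0}]}}

```text
time: 16.12
ee_pos: [491.1, 196.9, 124.5]
orientation: [2.073, 2.355, 0.009]
contact_force: [0.9, 0.1, -1.1]
grip_width: 8.4
```

```bash
python3 - <<'E'
from h import *
st(); c,im=snap("wrist","w11")
E
```

```text
t16.12 ee [491.1 196.9 124.5] jawdir 97.3 tilt 0.41 F [ 0.9  0.1 -1.1] w 8.4 q [ 0.24  0.46  1.67  0.    1.01 -1.46]
```

View pics/w11.png

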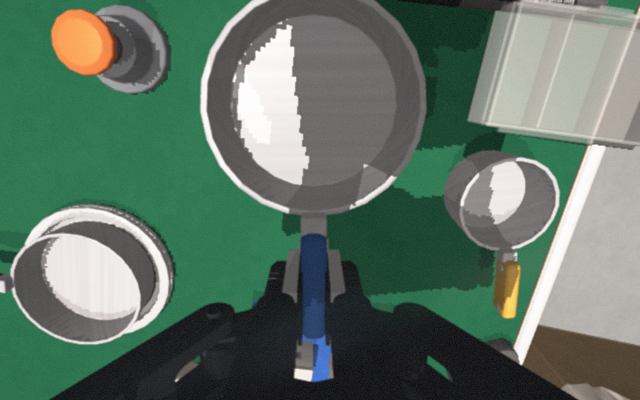

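Emit:
{"api": "carry_out", "payload": {"targets": [{"translation": [0.5, -0.4, 0], "roll": 0.11, "jaw": 0}, {"translation": [1, -0.9, 0], "roll": 0.22, "jaw": 0}, {"translation": [1.5, -1.35, 0], "roll": 0.33, "jaw": 0}, {"translation": [2, -1.8, 0], "roll": 0.44, "jaw": 0}, {"translation": [2.5, -2.25, 0], "roll": 0.55, "jaw": 0}, {"translation": [3, -2.7, 0], "roll": 0.66, "jaw": 0}, {"translation": [3.25, -2.9, -0.2], "roll": 0.765, "jaw": 0}, {"translation": [3.25, -2.9, -0.6], "roll": 0.765, "jaw": 0}, {"translation": [3.25, -2.9, -1], "roll": 0.765, "jaw": 0}, {"translation": [3.25, -2.9, -1], "roll": 0.765, "jaw": 0}, {"translation": [3.25, -2.9, -1], "roll": 0.765, "jaw": 0}]}}

```text
time: 17.08
ee_pos: [617.7, 80.3, 78.7]
orientation: [-1.044, -2.958, 0.002]
contact_force: [-0.1, -0.4, -0.0]
grip_width: 8.6
```

```bash
python3 - <<'E'
from h import *
st(); c,im=snap("wrist","w12"); c2,im=snap("scene","s12"); 
zoom(im,280,160,460,280,4.4,"s12z")
E
```

```text
t17.08 ee [617.7  80.3  78.7] jawdir 141.1 tilt 0.27 F [-0.1 -0.4 -0. ] w 8.6 q [ 0.01  0.67  1.42  0.    1.06 -2.46]
```

View pics/w12.png

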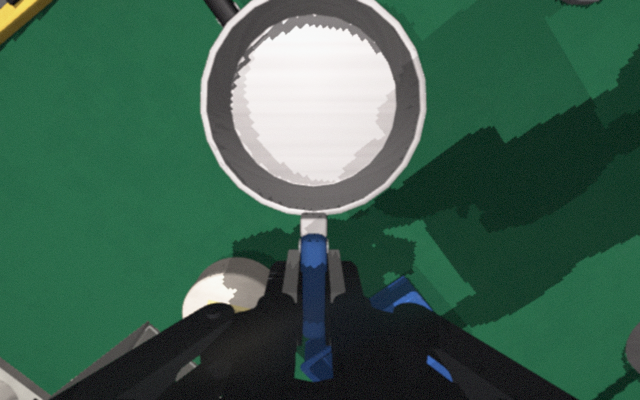

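View pics/s12z.png

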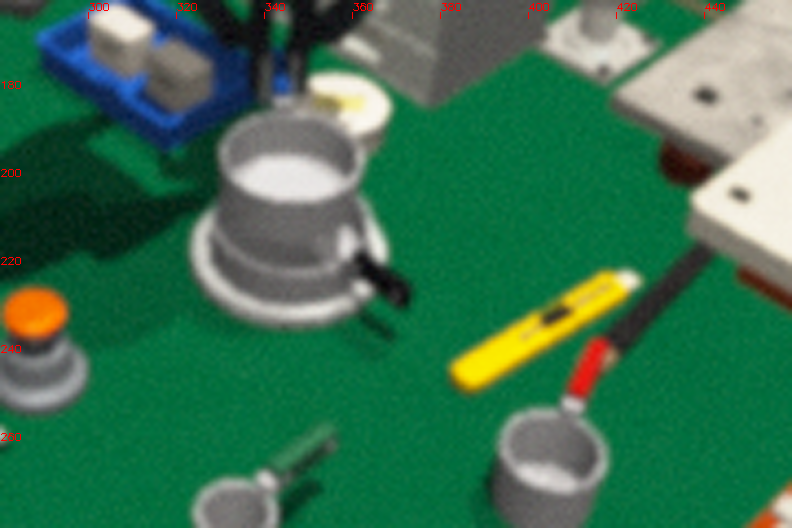

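Emit:
{"api": "carry_out", "payload": {"targets": [{"translation": [0.09, 0.015, -0.1], "roll": 0, "jaw": 0}, {"translation": [0.09, 0.015, -0.3], "roll": 0, "jaw": 0}, {"translation": [0.09, 0.015, -0.5], "roll": 0, "jaw": 0}, {"translation": [0.09, 0.015, -0.65], "roll": 0, "jaw": 0}, {"translation": [0.09, 0.015, -0.8], "roll": 0, "jaw": 0}, {"translation": [0.09, 0.015, -0.8], "roll": 0, "jaw": 0}, {"translation": [0.09, 0.015, -0.8], "roll": 0, "jaw": 0}]}}

```text
time: 17.77
ee_pos: [622.5, 81.0, 48.3]
orientation: [-1.045, -2.961, 0.0]
contact_force: [0.0, -0.5, -1.6]
grip_width: 8.8
```

```bash
python3 - <<'E'
from h import *
st(); c,im=snap("wrist","w13"); c2,im=snap("scene","s13"); 
zoom(im,280,160,460,280,4.4,"s13z")
E
```

```text
t17.77 ee [622.5  81.   48.3] jawdir 141.1 tilt 0.07 F [ 0.  -0.5 -1.6] w 8.8 q [ 0.01  0.71  1.43  0.    1.   -2.46]
```

View pics/w13.png

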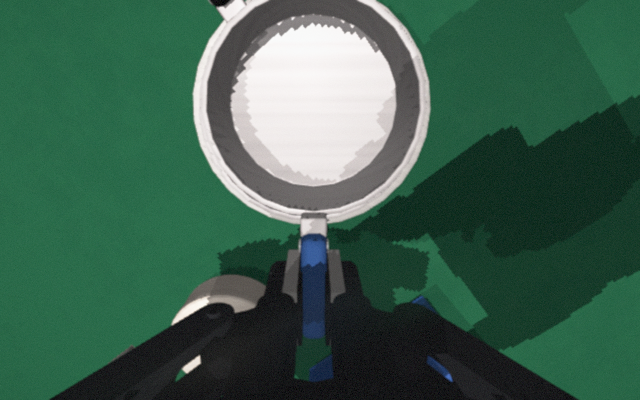

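View pics/s13z.png

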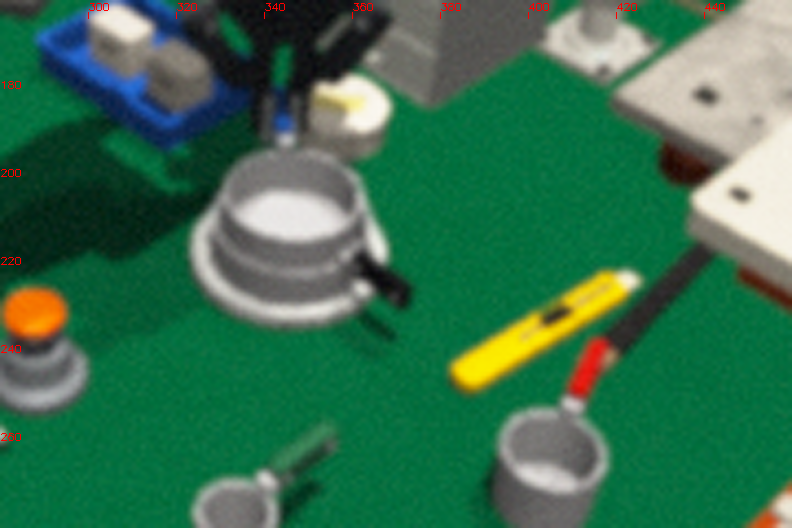

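Emit:
{"api": "carry_out", "payload": {"targets": [{"translation": [-0.02, 0, -0.12], "roll": 0, "jaw": 0}, {"translation": [-0.02, 0, -0.24], "roll": 0, "jaw": 0}, {"translation": [-0.02, 0, -0.32], "roll": 0, "jaw": 0}, {"translation": [-0.02, 0, -0.4], "roll": 0, "jaw": 0}, {"translation": [-0.02, 0, -0.4], "roll": 0, "jaw": 0}, {"translation": [-0.02, 0, -0.4], "roll": 0, "jaw": 0}]}}

```text
time: 18.37
ee_pos: [622.3, 81.0, 32.9]
orientation: [1.045, 2.962, 0.0]
contact_force: [2.4, 2.2, 0.8]
grip_width: 8.7
```

```bash
python3 - <<'E'
from h import *
st()
E
```

```text
t18.37 ee [622.3  81.   32.9] jawdir 141.1 tilt 0.04 F [2.4 2.2 0.8] w 8.7 q [ 0.01  0.73  1.45  0.    0.96 -2.46]
```

Emit:
{"api": "carry_out", "payload": {"targets": [{"translation": [0, 0, -0.03], "roll": 0, "jaw": 0}, {"translation": [0, 0, -0.03], "roll": 0, "jaw": 0.3}, {"translation": [0, 0, -0.03], "roll": 0, "jaw": 0.3}, {"translation": [0, 0, -0.03], "roll": 0, "jaw": 0.3}, {"translation": [0, 0, 0.5], "roll": 0, "jaw": 0.3}, {"translation": [0, 0, 1.3], "roll": 0, "jaw": 0.3}, {"translation": [0, 0, 2.2], "roll": 0, "jaw": 0.4}, {"translation": [0, 0, 3.1], "roll": 0, "jaw": 0.4}, {"translation": [0, 0, 4], "roll": 0, "jaw": 0.4}, {"translation": [0, 0, 4.4], "roll": 0, "jaw": 0.4}, {"translation": [0, 0, 4.4], "roll": 0, "jaw": 0.4}]}}

```text
time: 19.28
ee_pos: [623.8, 80.9, 214.0]
orientation: [1.043, 2.955, 0.004]
contact_force: [-0.1, 0.3, 1.2]
grip_width: 34.4
```

```bash
python3 - <<'E'
from h import *
st(); c,im=snap("wrist","w14"); np.savez("w14c.npz",K=c[0],o=c[1],A=c[2]); c2,im=snap("scene","s14"); 
zoom(im,280,160,460,280,4.4,"s14z")
E
```

```text
t19.28 ee [623.8  80.9 214. ] jawdir 141.1 tilt 0.48 F [-0.1  0.3  1.2] w 34.4 q [ 0.01  0.54  1.25 -0.    1.34 -2.46]
```

View pics/w14.png

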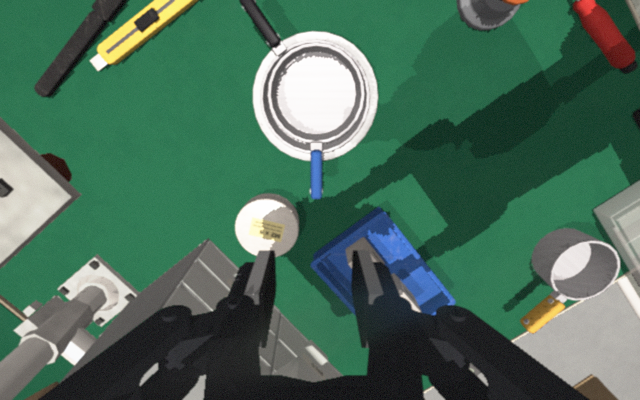

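View pics/s14z.png

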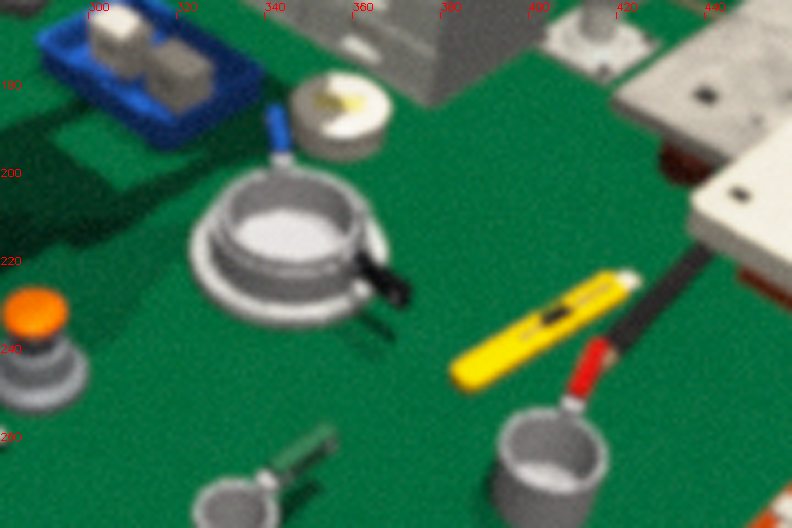

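```bash
python3 - <<'E'
from h import *
im=cv2.imread("pics/w14.png"); zoom(im,240,20,390,210,4,"w14z")
E
```

```text
(no output)
```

View pics/w14z.png

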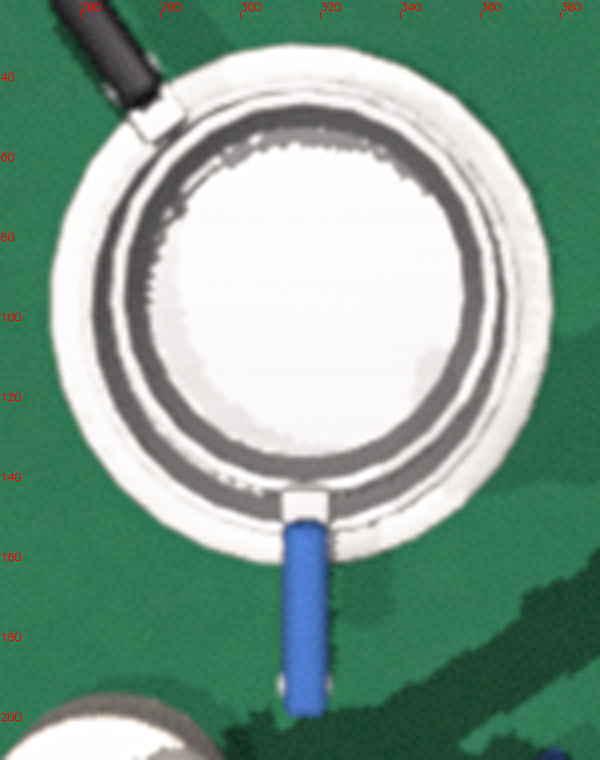

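```bash
python3 - <<'E'
from h import *
d=np.load("w14c.npz"); c=(d['K'],d['o'],d['A'])
f=lambda X,Y:(240+X/4,20+Y/4)
p=pt(c,f(307,293),44);print("b",p)
for q in [(127,293),(487,293),(307,105),(307,481)]: print(np.linalg.norm((pt(c,f(*q),44)-p)[:2]))
h=pt(c,f(306,525),58);h2=pt(c,f(306,710),58)
for x in(h,h2): print(x,np.degrees(np.arctan2(*(x-p)[1::-1])))
im=cv2.imread("pics/w14.png"); pot(c,im,'c',(583,272),(545,313),dbg="o14c")
E
```

```text
b [576.7298902   26.77465321  44.        ]
38.08314286705865
38.03667338369854
36.645975121400305
39.63189671359216
[606.27227946  63.16791492  58.        ] 50.931883881179225
[632.05082687  95.28809098  58.        ] 51.08098023022823
pot c centre [474.9 333.1] med res 14.56 mad 14.56; handle [534.4 337. ] dist 59.7 dir 3.8 axis 15.0; area 702.0
```

View pics/o14c.png

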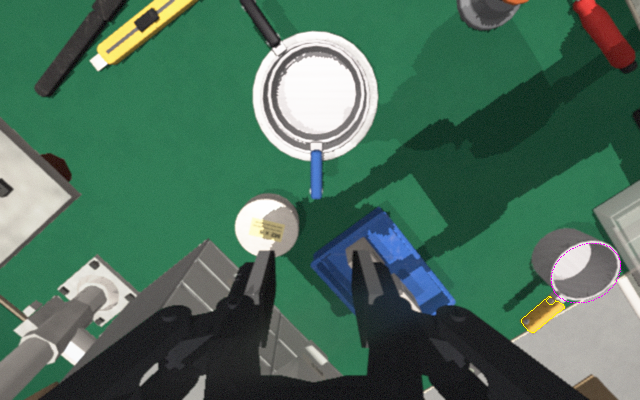

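Emit:
{"api": "carry_out", "payload": {"targets": [{"translation": [-0.25, 0.8, 0], "roll": -0.1, "jaw": 0.4}, {"translation": [-0.5, 1.6, 0], "roll": -0.2, "jaw": 0.4}, {"translation": [-0.8, 2.4, 0], "roll": -0.3, "jaw": 0.4}, {"translation": [-1.1, 3.3, 0], "roll": -0.4, "jaw": 0.4}, {"translation": [-1.4, 4.2, 0], "roll": -0.5, "jaw": 0.4}, {"translation": [-1.7, 5.1, 0], "roll": -0.6, "jaw": 0.4}, {"translation": [-2.0, 5.9, 0], "roll": -0.665, "jaw": 0.4}, {"translation": [-2.25, 6.5, 0], "roll": -0.665, "jaw": 0.4}, {"translation": [-2.25, 6.5, 0], "roll": -0.665, "jaw": 0.4}, {"translation": [-2.25, 6.5, 0], "roll": -0.665, "jaw": 0.4}, {"translation": [-2.25, 6.5, 0], "roll": -0.665, "jaw": 0.4}]}}

```text
time: 20.3
ee_pos: [531.5, 340.2, 207.1]
orientation: [-1.954, -2.458, 0.005]
contact_force: [-0.2, 0.1, 0.5]
grip_width: 33.8
```

```bash
python3 - <<'E'
from h import *
st(); c,im=snap("wrist","w15"); np.savez("w15c.npz",K=c[0],o=c[1],A=c[2])
q=px(c,[474,330,38]);qh=px(c,[532,344,50]);print(q,qh)
pot(c,im,'c',q,qh,dbg="o15")
E
```

```text
t20.30 ee [531.5 340.2 207.1] jawdir 103.0 tilt 0.19 F [-0.2  0.1  0.5] w 33.8 q [ 0.45  0.56  1.24 -0.    1.34 -1.35]
[316.35476898 111.7331391 ] [316.94392378 182.63141288]
pot c centre [474.4 330.5] med res -0.15 mad 0.33; handle [531.8 343. ] dist 58.7 dir 12.2 axis 11.4; area 455.5
```

View pics/o15.png

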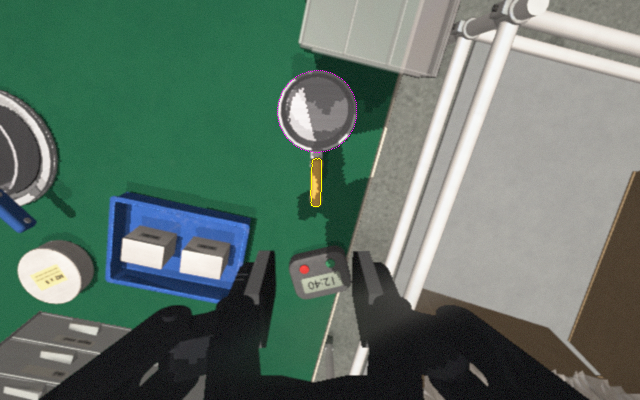

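Emit:
{"api": "carry_out", "payload": {"targets": [{"translation": [0.09, 0.08, -1], "roll": -0.015, "jaw": 0.4}, {"translation": [0.09, 0.08, -2], "roll": -0.015, "jaw": 0.4}, {"translation": [0.09, 0.08, -3], "roll": -0.015, "jaw": 0.4}, {"translation": [0.09, 0.08, -3.9], "roll": -0.015, "jaw": 0.4}, {"translation": [0.09, 0.08, -4.4], "roll": -0.015, "jaw": 0.4}, {"translation": [0.09, 0.08, -4.55], "roll": -0.015, "jaw": 0.4}, {"translation": [0.09, 0.08, -4.55], "roll": -0.015, "jaw": 0.4}, {"translation": [0.09, 0.08, -4.55], "roll": -0.015, "jaw": 0}, {"translation": [0.09, 0.08, -4.55], "roll": -0.015, "jaw": 0}, {"translation": [0.09, 0.08, -4.55], "roll": -0.015, "jaw": 0}, {"translation": [0.09, 0.08, -4.55], "roll": -0.015, "jaw": 0}, {"translation": [0.09, 0.08, -4.55], "roll": -0.015, "jaw": 0}]}}

```text
time: 21.35
ee_pos: [537.2, 344.5, 29.1]
orientation: [1.972, 2.442, 0.006]
contact_force: [1.7, -1.3, 7.0]
grip_width: 8.6
```

Emit:
{"api": "carry_out", "payload": {"targets": [{"translation": [0, 0, 0.3], "roll": 0, "jaw": 0}, {"translation": [0, 0, 0.8], "roll": 0, "jaw": 0}, {"translation": [0, 0, 1.5], "roll": 0, "jaw": 0}, {"translation": [0, 0, 2.2], "roll": 0, "jaw": 0}, {"translation": [0, 0, 2.5], "roll": 0, "jaw": 0}, {"translation": [0, 0, 2.5], "roll": 0, "jaw": 0}]}}

```text
time: 21.85
ee_pos: [537.1, 345.2, 131.6]
orientation: [1.972, 2.442, 0.011]
contact_force: [0.8, 0.8, -1.2]
grip_width: 8.1
```

```bash
python3 - <<'E'
from h import *
st(); c,im=snap("wrist","w16")
E
```

```text
t21.85 ee [537.1 345.2 131.6] jawdir 102.2 tilt 0.43 F [ 0.8  0.8 -1.2] w 8.1 q [ 0.45  0.63  1.33  0.    1.17 -1.33]
```

View pics/w16.png

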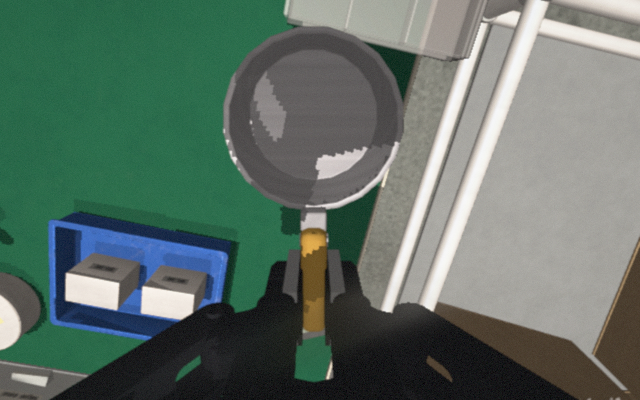

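Emit:
{"api": "carry_out", "payload": {"targets": [{"translation": [0.2, -0.7, 0], "roll": -0.06, "jaw": 0}, {"translation": [0.4, -1.5, 0], "roll": -0.12, "jaw": 0}, {"translation": [0.65, -2.3, 0], "roll": -0.18, "jaw": 0}, {"translation": [0.9, -3.2, 0], "roll": -0.24, "jaw": 0}, {"translation": [1.15, -4.1, 0], "roll": -0.3, "jaw": 0}, {"translation": [1.4, -5, 0], "roll": -0.36, "jaw": 0}, {"translation": [1.65, -5.9, 0], "roll": -0.42, "jaw": 0}, {"translation": [1.9, -6.8, 0], "roll": -0.48, "jaw": 0}, {"translation": [2.2, -7.7, 0], "roll": -0.54, "jaw": 0}, {"translation": [2.5, -8.5, 0], "roll": -0.576, "jaw": 0}, {"translation": [2.5, -8.5, 0], "roll": -0.576, "jaw": 0}, {"translation": [2.5, -8.5, 0], "roll": -0.576, "jaw": 0}]}}

```text
time: 22.9
ee_pos: [634.9, 2.2, 124.9]
orientation: [-2.588, -1.777, 0.004]
contact_force: [0.3, 0.5, -0.8]
grip_width: 8.0
```

Emit:
{"api": "carry_out", "payload": {"targets": [{"translation": [0, 0, -0.3], "roll": 0, "jaw": 0}, {"translation": [0, 0, -0.7], "roll": 0, "jaw": 0}, {"translation": [0, 0, -0.9], "roll": 0, "jaw": 0}, {"translation": [0, 0, -0.9], "roll": 0, "jaw": 0}, {"translation": [0, 0, -0.9], "roll": 0, "jaw": 0}]}}

```text
time: 23.32
ee_pos: [634.9, 5.2, 90.1]
orientation: [-2.584, -1.784, 0.002]
contact_force: [-0.4, 0.4, -1.1]
grip_width: 8.3
```

```bash
python3 - <<'E'
from h import *
st(); c,im=snap("wrist","w17"); c2,im=snap("scene","s17"); 
zoom(im,280,160,460,280,4.4,"s17z")
E
```

```text
t23.32 ee [634.9   5.2  90.1] jawdir 69.2 tilt 0.12 F [-0.4  0.4 -1.1] w 8.3 q [-0.11  0.67  1.38  0.    1.1  -1.32]
```

View pics/w17.png

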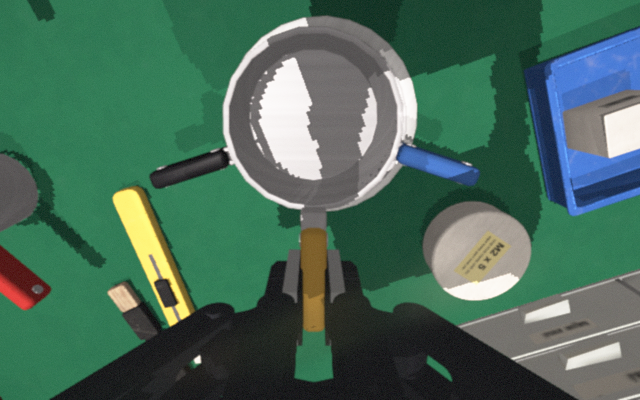

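View pics/s17z.png

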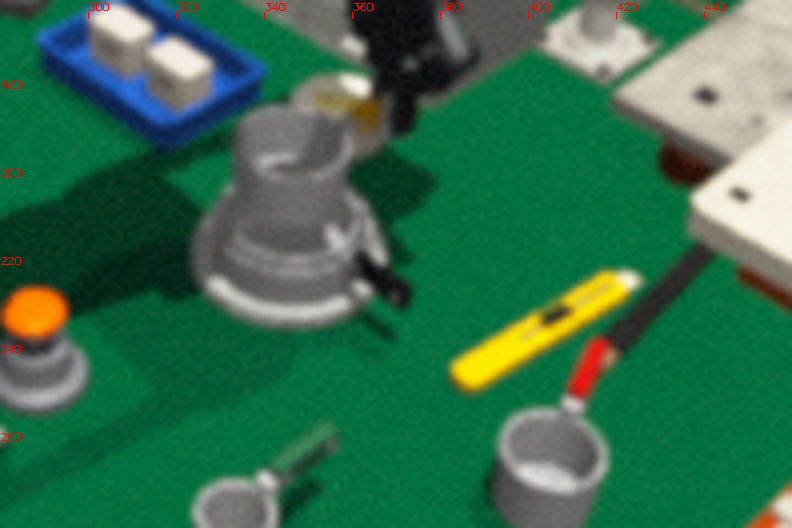

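Emit:
{"api": "carry_out", "payload": {"targets": [{"translation": [0.05, -0.03, -0.2], "roll": 0, "jaw": 0}, {"translation": [0.05, -0.03, -0.4], "roll": 0, "jaw": 0}, {"translation": [0.05, -0.03, -0.6], "roll": 0, "jaw": 0}, {"translation": [0.05, -0.03, -0.75], "roll": 0, "jaw": 0}, {"translation": [0.05, -0.03, -0.9], "roll": 0, "jaw": 0}, {"translation": [0.05, -0.03, -0.9], "roll": 0, "jaw": 0}, {"translation": [0.05, -0.03, -0.9], "roll": 0, "jaw": 0}]}}

```text
time: 24.0
ee_pos: [637.3, 3.0, 54.3]
orientation: [-2.586, -1.782, 0.001]
contact_force: [-0.1, -0.5, -1.0]
grip_width: 8.6
```

```bash
python3 - <<'E'
from h import *
st(); c,im=snap("wrist","w18")
E
```

```text
t24.00 ee [637.3   3.   54.3] jawdir 69.2 tilt 0.06 F [-0.1 -0.5 -1. ] w 8.6 q [-0.12  0.72  1.4   0.    1.03 -1.32]
```

View pics/w18.png

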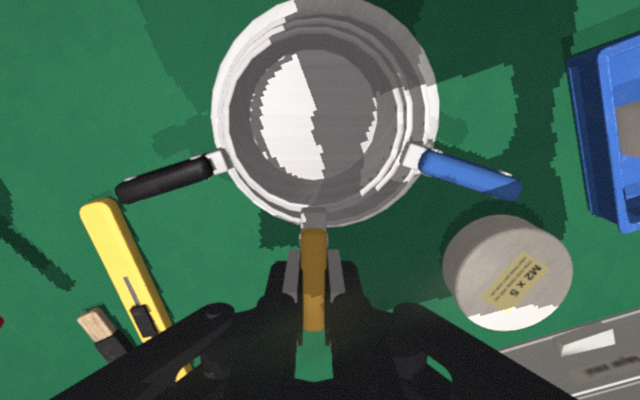

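```bash
python3 - <<'E'
from h import *
im=cv2.imread("pics/w18.png"); zoom(im,200,0,450,235,3.1,"w18z")
c=cal("wrist"); 
for z,n in ((12,'dock'),(36,'a'),(44,'b')): print(n,px(c,[577,26.7,z]))
print(px(c,[637.3-60.1,3+22.8,25.2+38]))
E
```

```text
dock [313.91062242 113.87107939]
a [313.96412106 117.69620258]
b [313.98557713 119.23029981]
[311.98452984 125.02005108]
```

View pics/w18z.png

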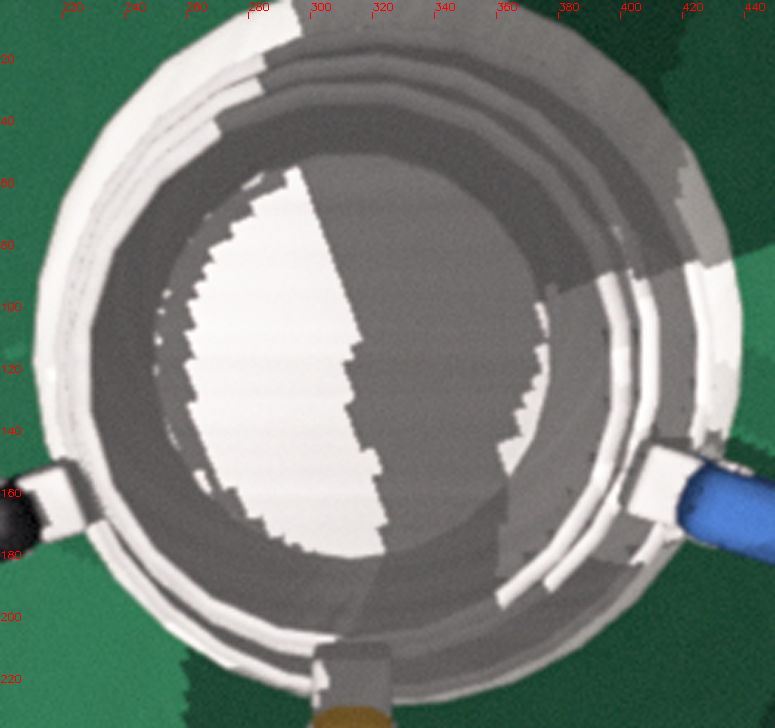

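```bash
python3 - <<'E'
from h import *
def circ(c,pts,z):
    Q=np.array([pt(c,q,z)[:2] for q in pts]); A=np.c_[2*Q,np.ones(len(Q))]; s=np.linalg.lstsq(A,(Q**2).sum(1),rcond=None)[0]
    return s[:2],np.sqrt(s[2]+s[0]**2+s[1]**2)
c=cal("wrist"); f=lambda X,Y:(200+X/3.1,Y/3.1)
print("dock w18",circ(c,[f(*q) for q in [(35,350),(55,230),(105,130),(162,64),(600,60),(690,160),(742,330),(715,450)]],12))
print("c rim",circ(c,[f(*q) for q in [(72,350),(90,240),(632,350),(612,440),(500,602),(150,590),(200,620),(300,645)]],63))
print("b rim R",[pt(c,f(*q),44).round(1) for q in [(658,340),(548,588)]])
ct=cal("top"); im=cv2.imread("pics/top0.png"); zoom(im,310,160,400,225,8,"tz")
E
```

```text
dock w18 (array([582.35532061,  30.39931056]), np.float64(57.8326438967025))
c rim (array([577.42292532,  25.20686119]), np.float64(33.85241434461934))
b rim R [array([588.1,  66.8,  44. ]), array([616.2,  42.1,  44. ])]
```

View pics/tz.png

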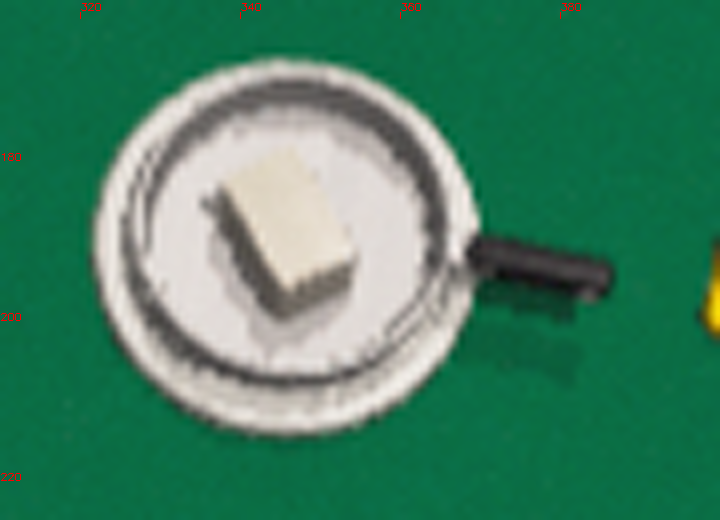

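```bash
python3 - <<'E'
from h import *
def circ(c,pts,z):
    Q=np.array([pt(c,q,z)[:2] for q in pts]); A=np.c_[2*Q,np.ones(len(Q))]; s=np.linalg.lstsq(A,(Q**2).sum(1),rcond=None)[0]
    return s[:2],np.sqrt(s[2]+s[0]**2+s[1]**2)
ct=cal("top"); print("top dock",pt(ct,(345.8,190.9),11))
d=np.load("w14c.npz"); c=(d['K'],d['o'],d['A']); f=lambda X,Y:(240+X/4,20+Y/4)
w14=circ(c,[f(*q) for q in [(52,310),(65,210),(110,115),(290,44),(400,62),(490,130),(552,280),(535,400),(430,530),(150,520),(75,420)]],12);print(w14)
d=np.load("w1c.npz"); c=(d['K'],d['o'],d['A']); f=lambda X,Y:(210+X/4.4,105+Y/4.4)
w1=circ(c,[f(*q) for q in [(229,280),(245,195),(300,110),(380,62),(463,50),(560,65),(640,125),(690,220),(697,290),(650,430),(560,495),(463,512),(380,495),(300,440)]],12);print(w1)
obs=[(141.1,w14[0]),(74.9,w1[0]),(69.2,(582.36,30.4)),(145.1,(578.1,26.6))]
A=[];y=[]
for j,m in obs:
    j=np.radians(j); A+= [[1,0,np.cos(j),-np.sin(j)],[0,1,np.sin(j),np.cos(j)]]; y+=list(m)
s,r,_,_=np.linalg.lstsq(np.array(A),np.array(y),rcond=None); print(s.round(2),(np.array(A)@s-y).round(1))
E
```

```text
top dock [580.48092305  29.18514333  11.        ]
(array([581.91057671,  30.66563427]), np.float64(59.24363047957946))
(array([581.87303779,  31.8753612 ]), np.float64(59.05363779584267))
[582.8   28.26   2.55   1.44] [-2.  -1.9  0.2 -0.8  0.   0.8  1.8  1.9]
```

Emit:
{"api": "carry_out", "payload": {"targets": [{"translation": [0.01, 0.04, -0.08], "roll": 0, "jaw": 0}, {"translation": [0.01, 0.04, -0.16], "roll": 0, "jaw": 0}, {"translation": [0.01, 0.04, -0.22], "roll": 0, "jaw": 0}, {"translation": [0.01, 0.04, -0.28], "roll": 0, "jaw": 0}, {"translation": [0.01, 0.04, -0.28], "roll": 0, "jaw": 0}, {"translation": [0.01, 0.04, -0.28], "roll": 0, "jaw": 0}]}}

```text
time: 24.55
ee_pos: [637.9, 4.6, 43.5]
orientation: [-2.586, -1.783, 0.0]
contact_force: [0.5, -0.7, -1.0]
grip_width: 8.5
```

Emit:
{"api": "carry_out", "payload": {"targets": [{"translation": [0, 0, -0.03], "roll": 0, "jaw": 0}, {"translation": [0, 0, -0.05], "roll": 0, "jaw": 0}, {"translation": [0, 0, -0.05], "roll": 0, "jaw": 0.3}, {"translation": [0, 0, -0.05], "roll": 0, "jaw": 0.3}, {"translation": [0, 0, -0.05], "roll": 0, "jaw": 0.3}, {"translation": [0, 0, 0.5], "roll": 0, "jaw": 0.3}, {"translation": [0, 0, 1.3], "roll": 0, "jaw": 0.3}, {"translation": [0, 0, 2.2], "roll": 0, "jaw": 0.4}, {"translation": [0, 0, 3.1], "roll": 0, "jaw": 0.4}, {"translation": [0, 0, 3.6], "roll": 0, "jaw": 0.4}, {"translation": [0, 0, 3.6], "roll": 0, "jaw": 0.4}, {"translation": [0, 0, 3.6], "roll": 0, "jaw": 0.4}]}}

```text
time: 25.55
ee_pos: [638.4, 4.5, 188.8]
orientation: [2.585, 1.782, 0.003]
contact_force: [-0.2, 0.3, -0.8]
grip_width: 33.9
```

```bash
python3 - <<'E'
from h import *
st(); c,im=snap("wrist","w19"); np.savez("w19c.npz",K=c[0],o=c[1],A=c[2]); zoom(im,220,20,420,210,4,"w19z"); c2,im=snap("scene","s19"); 
zoom(im,280,160,460,280,4.4,"s19z")
E
```

```text
t25.55 ee [638.4   4.5 188.8] jawdir 69.2 tilt 0.15 F [-0.2  0.3 -0.8] w 33.9 q [-0.11  0.58  1.25  0.    1.31 -1.32]
```

View pics/w19.png

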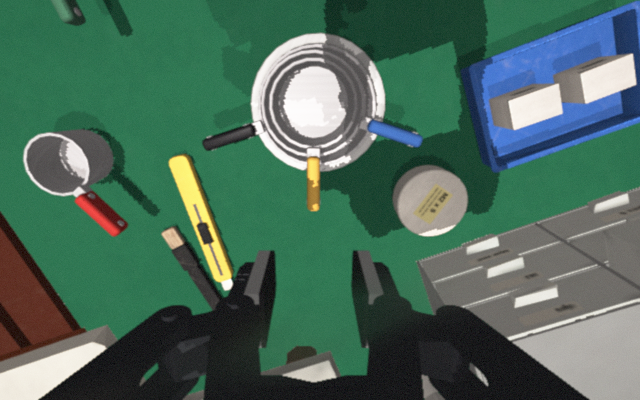

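View pics/w19z.png

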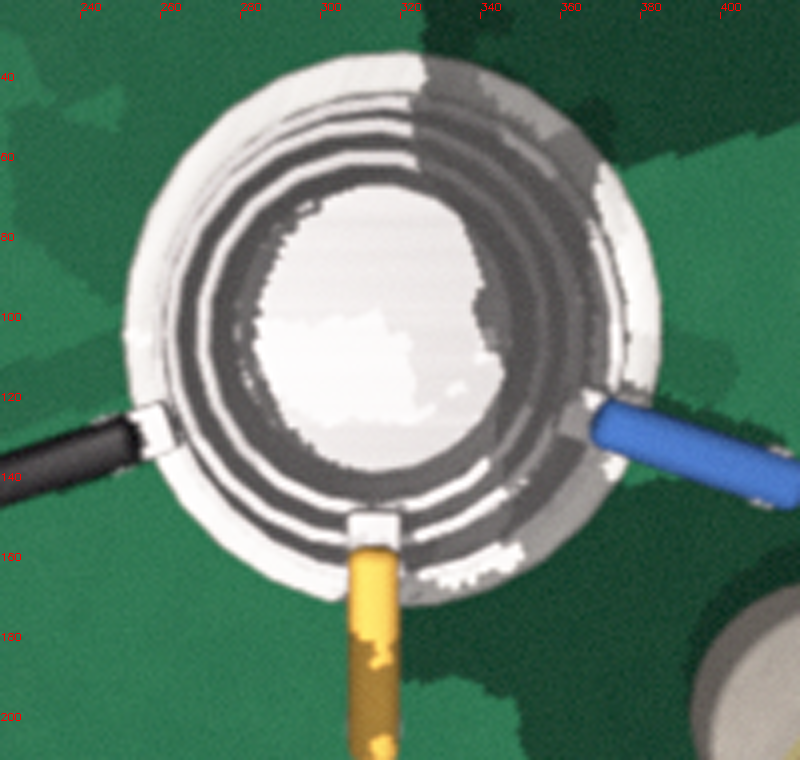

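View pics/s19z.png

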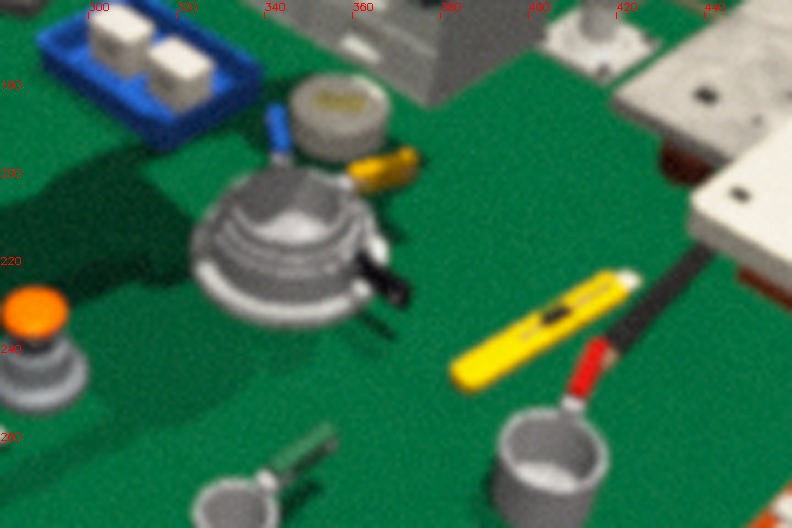

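Emit:
{"api": "carry_out", "payload": {"targets": [{"translation": [-0.2, -0.8, 0.3], "roll": 0.11, "jaw": 0.35}, {"translation": [-0.4, -1.6, 0.5], "roll": 0.22, "jaw": 0.35}, {"translation": [-0.6, -2.5, 0.5], "roll": 0.33, "jaw": 0.35}, {"translation": [-0.8, -3.4, 0.5], "roll": 0.44, "jaw": 0.35}, {"translation": [-1, -4.3, 0.5], "roll": 0.55, "jaw": 0.35}, {"translation": [-1, -4.4, 0.5], "roll": 0.66, "jaw": 0.35}, {"translation": [-1, -4.4, 0.5], "roll": 0.66, "jaw": 0.35}, {"translation": [-1, -4.4, 0.5], "roll": 0.66, "jaw": 0.35}, {"translation": [-1, -4.4, 0.5], "roll": 0.66, "jaw": 0.35}]}}

```text
time: 26.4
ee_pos: [597.8, -170.3, 206.5]
orientation: [-1.871, -2.521, 0.0]
contact_force: [0.7, 0.0, -0.2]
grip_width: 30.2
```

```bash
python3 - <<'E'
from h import *
st(); c,im=snap("wrist","w20"); np.savez("w20c.npz",K=c[0],o=c[1],A=c[2])
q=px(c,[545,-188,42]);qh=px(c,[597,-172,56]);print(q,qh)
pot(c,im,'d',q,qh,dbg="o20")
d=np.load("w19c.npz"); c=(d['K'],d['o'],d['A']); f=lambda X,Y:(220+X/4,20+Y/4)
p=pt(c,f(374.5,331.5),52);print("c",p)
for q in [(212,331),(537,331),(374,165),(374,498)]: print(np.linalg.norm((pt(c,f(*q),52)-p)[:2]))
h=pt(c,f(373,570),66);print(np.degrees(np.arctan2(*(h-p)[1::-1])))
E
```

```text
t26.40 ee [ 597.8 -170.3  206.5] jawdir 106.8 tilt 0.13 F [ 0.7  0.  -0.2] w 30.2 q [-0.4   0.54  1.27  0.    1.33 -2.27]
[310.17425944 114.93045749] [310.55421645 181.320459  ]
pot d centre [ 547.5 -189.6] med res 0.03 mad 0.27; handle [ 596.2 -172.8] dist 51.5 dir 19.0 axis 18.3; area 457.5
c [576.56177881  28.73323328  52.        ]
30.978232434140722
30.978897002779817
29.625318140595233
31.748751685159856
-21.243548303057935
```

View pics/o20.png

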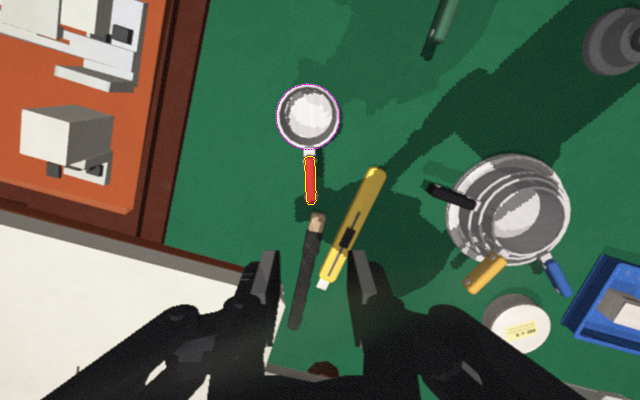

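Emit:
{"api": "carry_out", "payload": {"targets": [{"translation": [0.03, -0.04, -1], "roll": 0.033, "jaw": 0.26}, {"translation": [0.03, -0.04, -2], "roll": 0.033, "jaw": 0.26}, {"translation": [0.03, -0.04, -3], "roll": 0.033, "jaw": 0.26}, {"translation": [0.03, -0.04, -3.8], "roll": 0.033, "jaw": 0.26}, {"translation": [0.03, -0.04, -4.3], "roll": 0.033, "jaw": 0.26}, {"translation": [0.03, -0.04, -4.45], "roll": 0.033, "jaw": 0.26}, {"translation": [0.03, -0.04, -4.45], "roll": 0.033, "jaw": 0.26}, {"translation": [0.03, -0.04, -4.45], "roll": 0.033, "jaw": 0.26}]}}

```text
time: 27.12
ee_pos: [600.1, -172.6, 30.7]
orientation: [1.826, 2.555, 0.001]
contact_force: [-0.1, 0.1, 0.6]
grip_width: 22.2
```

```bash
python3 - <<'E'
from h import *
st(); c,im=snap("wrist","w21")
E
```

```text
t27.12 ee [ 600.1 -172.6   30.7] jawdir 108.9 tilt 0.08 F [-0.1  0.1  0.6] w 22.2 q [-0.4   0.73  1.46  0.    0.95 -2.3 ]
```

View pics/w21.png

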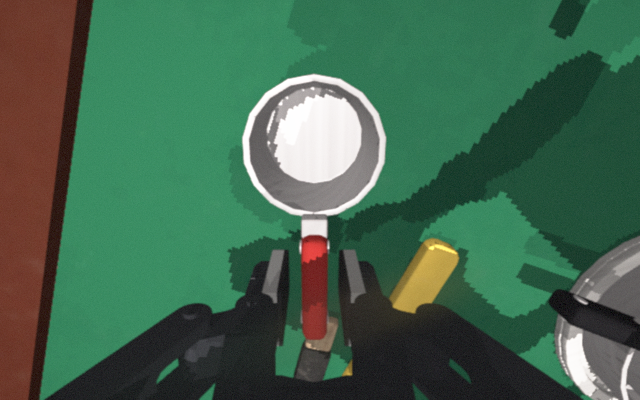

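Emit:
{"api": "carry_out", "payload": {"targets": [{"translation": [0, 0, 0], "roll": 0, "jaw": 0}, {"translation": [0, 0, 0], "roll": 0, "jaw": 0}, {"translation": [0, 0, 0], "roll": 0, "jaw": 0}, {"translation": [0, 0, 0], "roll": 0, "jaw": 0}, {"translation": [0, 0, 0], "roll": 0, "jaw": 0}]}}

```text
time: 27.58
ee_pos: [600.5, -173.3, 31.8]
orientation: [1.826, 2.552, 0.002]
contact_force: [0.1, 1.4, 6.6]
grip_width: 8.0
```

Emit:
{"api": "carry_out", "payload": {"targets": [{"translation": [0, 0, 0.3], "roll": 0, "jaw": 0}, {"translation": [0, 0, 0.8], "roll": 0, "jaw": 0}, {"translation": [0, 0, 1.5], "roll": 0, "jaw": 0}, {"translation": [0, 0, 2.2], "roll": 0, "jaw": 0}, {"translation": [0, 0, 2.5], "roll": 0, "jaw": 0}, {"translation": [0, 0, 2.5], "roll": 0, "jaw": 0}]}}

```text
time: 28.08
ee_pos: [601.0, -174.0, 134.5]
orientation: [1.823, 2.549, 0.003]
contact_force: [1.8, -0.2, 0.7]
grip_width: 8.2
```

```bash
python3 - <<'E'
from h import *
s,Rm=st(); c,im=snap("wrist","w22")
q=(314,145)
p,h=pot(c,im,'d',q,(314,290),base=102,dbg="o22"); print(np.linalg.norm(p-s['ee_pos'][:2]))
E
```

```text
t28.08 ee [ 601.  -174.   134.5] jawdir 108.9 tilt 0.44 F [ 1.8 -0.2  0.7] w 8.2 q [-0.4   0.6   1.37 -0.    1.16 -2.3 ]
pot d centre [ 548.7 -191. ] med res -0.12 mad 0.33; handle [ 612.6 -169. ] dist 67.6 dir 19.0 axis 5.7; area 446.5
55.02901339219786
```

View pics/o22.png

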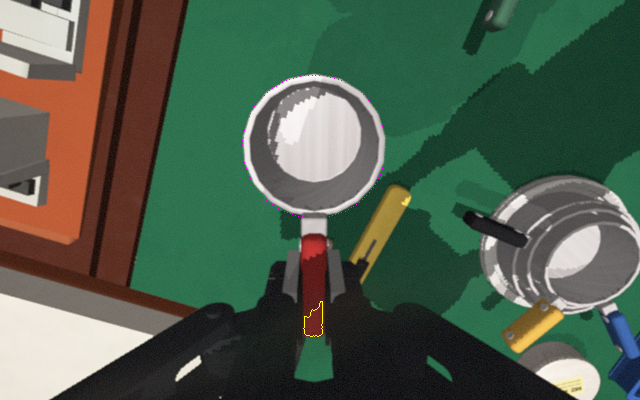

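Emit:
{"api": "carry_out", "payload": {"targets": [{"translation": [-0.2, 0.4, 0.1], "roll": -0.12, "jaw": 0}, {"translation": [-0.4, 0.8, 0.1], "roll": -0.24, "jaw": 0}, {"translation": [-0.6, 1.2, 0.1], "roll": -0.36, "jaw": 0}, {"translation": [-0.8, 1.7, 0.1], "roll": -0.48, "jaw": 0}, {"translation": [-1.0, 2.2, 0.1], "roll": -0.6, "jaw": 0}, {"translation": [-1.1, 2.6, 0.1], "roll": -0.72, "jaw": 0}, {"translation": [-1.3, 3.0, 0.1], "roll": -0.84, "jaw": 0}, {"translation": [-1.4, 3.4, 0.1], "roll": -0.96, "jaw": 0}, {"translation": [-1.6, 3.8, 0.1], "roll": -1.08, "jaw": 0}, {"translation": [-1.7, 4.2, 0.1], "roll": -1.2, "jaw": 0}, {"translation": [-1.8, 4.5, 0.1], "roll": -1.32, "jaw": 0}, {"translation": [-1.9, 4.7, 0.1], "roll": -1.44, "jaw": 0}]}}

```text
time: 29.13
ee_pos: [521.7, 16.2, 132.3]
orientation: [-3.06, -0.708, 0.004]
contact_force: [-0.4, 0.7, -0.9]
grip_width: 8.3
```

Emit:
{"api": "carry_out", "payload": {"targets": [{"translation": [0, 0, 0], "roll": -0.12, "jaw": 0}, {"translation": [0, 0, 0], "roll": -0.24, "jaw": 0}, {"translation": [0, 0, 0], "roll": -0.36, "jaw": 0}, {"translation": [0, 0, 0], "roll": -0.48, "jaw": 0}, {"translation": [0, 0, 0], "roll": -0.6, "jaw": 0}, {"translation": [0, 0, 0], "roll": -0.72, "jaw": 0}, {"translation": [0, 0, 0], "roll": -0.84, "jaw": 0}, {"translation": [0, 0, 0], "roll": -0.96, "jaw": 0}, {"translation": [0, 0, 0], "roll": -1.08, "jaw": 0}, {"translation": [0, 0, 0], "roll": -1.2, "jaw": 0}, {"translation": [0, 0, 0], "roll": -1.32, "jaw": 0}, {"translation": [0, 0, 0], "roll": -1.44, "jaw": 0}]}}

```text
time: 30.13
ee_pos: [522.0, 15.0, 132.2]
orientation: [2.766, -1.486, -0.005]
contact_force: [-0.1, 0.3, -0.2]
grip_width: 8.5
```

```bash
python3 - <<'E'
from h import *
s,Rm=st()
E
```

```text
t30.13 ee [522.   15.  132.2] jawdir -56.5 tilt 0.18 F [-0.1  0.3 -0.2] w 8.5 q [-0.12  0.44  1.67 -0.    1.03  0.87]
```

Emit:
{"api": "carry_out", "payload": {"targets": [{"translation": [0.05, -0.03, 0], "roll": -0.12, "jaw": 0}, {"translation": [0.05, -0.03, 0], "roll": -0.24, "jaw": 0}, {"translation": [0.05, -0.03, -0.3], "roll": -0.32, "jaw": 0}, {"translation": [0.05, -0.03, -0.7], "roll": -0.32, "jaw": 0}, {"translation": [0.05, -0.03, -0.7], "roll": -0.32, "jaw": 0}, {"translation": [0.05, -0.03, -0.7], "roll": -0.32, "jaw": 0}]}}

```text
time: 30.63
ee_pos: [523.8, 13.9, 104.2]
orientation: [2.5, -1.899, -0.006]
contact_force: [-0.3, -1.0, -0.1]
grip_width: 8.4
```

```bash
python3 - <<'E'
from h import *
s,Rm=st(); c,im=snap("wrist","w23")
p,h=pot(c,im,'d',(314,145),(314,290),base=s['ee_pos'][2]-31.8,dbg="o23"); print(np.linalg.norm(p-s['ee_pos'][:2]))
E
```

```text
t30.63 ee [523.8  13.9 104.2] jawdir -74.5 tilt 0.24 F [-0.3 -1.  -0.1] w 8.4 q [-0.12  0.48  1.7  -0.    0.97  1.18]
pot d centre [582.9  28.3] med res 5.22 mad 5.22; handle [528.8  15.8] dist 55.5 dir -167.0 axis -164.5; area 2111.0
60.86512434402877
```

View pics/o23.png

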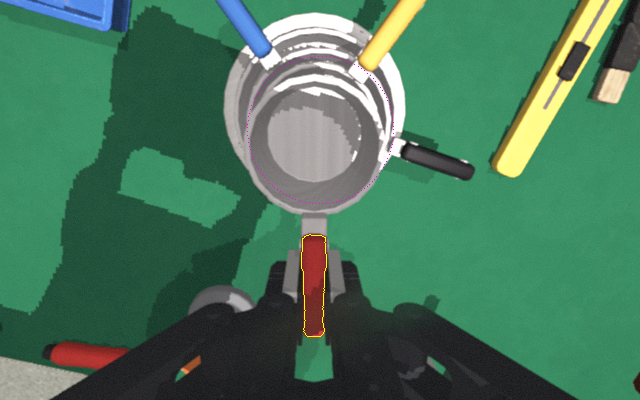

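Emit:
{"api": "carry_out", "payload": {"targets": [{"translation": [0.01, 0, -0.25], "roll": 0, "jaw": 0}, {"translation": [0.01, 0, -0.5], "roll": 0, "jaw": 0}, {"translation": [0.01, 0, -0.7], "roll": 0, "jaw": 0}, {"translation": [0.01, 0, -0.9], "roll": 0, "jaw": 0}, {"translation": [0.01, 0, -1], "roll": 0, "jaw": 0}, {"translation": [0.01, 0, -1], "roll": 0, "jaw": 0}, {"translation": [0.01, 0, -1], "roll": 0, "jaw": 0}]}}

```text
time: 31.27
ee_pos: [525.5, 13.7, 65.4]
orientation: [2.501, -1.901, -0.001]
contact_force: [0.9, -0.0, -0.2]
grip_width: 8.5
```

```bash
python3 - <<'E'
from h import *
s,Rm=st(); c,im=snap("wrist","w24"); zoom(im,200,0,440,230,3.2,"w24z")
E
```

```text
t31.27 ee [525.5  13.7  65.4] jawdir -74.5 tilt 0.03 F [ 0.9 -0.  -0.2] w 8.5 q [-0.12  0.54  1.73 -0.    0.88  1.18]
```

View pics/w24z.png

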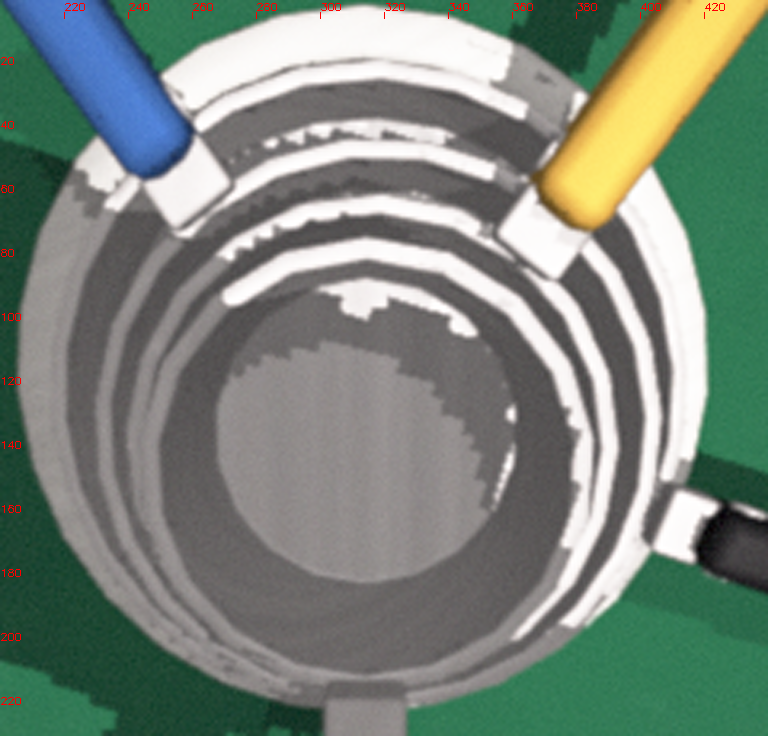

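Emit:
{"api": "carry_out", "payload": {"targets": [{"translation": [0, 0, -0.12], "roll": 0, "jaw": 0}, {"translation": [0, 0, -0.24], "roll": 0, "jaw": 0}, {"translation": [0, 0, -0.32], "roll": 0, "jaw": 0}, {"translation": [0, 0, -0.38], "roll": 0, "jaw": 0}, {"translation": [0, 0, -0.4], "roll": 0, "jaw": 0}, {"translation": [0, 0, -0.4], "roll": 0, "jaw": 0}]}}

```text
time: 31.82
ee_pos: [525.3, 13.7, 49.9]
orientation: [2.501, -1.901, -0.0]
contact_force: [-1.8, -0.3, 3.6]
grip_width: 8.6
```

Contact at the expected height (49.9 against 49.8). Release and rise.

Emit:
{"api": "carry_out", "payload": {"targets": [{"translation": [0, 0, 0], "roll": 0, "jaw": 0.3}, {"translation": [0, 0, 0], "roll": 0, "jaw": 0.3}, {"translation": [0, 0, 0], "roll": 0, "jaw": 0.3}, {"translation": [0, 0, 0.5], "roll": 0, "jaw": 0.3}, {"translation": [0, 0, 1.3], "roll": 0, "jaw": 0.3}, {"translation": [0, 0, 2.2], "roll": 0, "jaw": 0.35}, {"translation": [0, 0, 3.1], "roll": 0, "jaw": 0.35}, {"translation": [0, 0, 3.6], "roll": 0, "jaw": 0.35}, {"translation": [0, 0, 3.6], "roll": 0, "jaw": 0.35}, {"translation": [0, 0, 3.6], "roll": 0, "jaw": 0.35}]}}

```text
time: 32.65
ee_pos: [526.1, 13.7, 194.7]
orientation: [-2.5, 1.9, -0.004]
contact_force: [-0.3, -0.3, -0.9]
grip_width: 30.1
```

```bash
python3 - <<'E'
from h import *
st(); c,im=snap("wrist","w25"); np.savez("w25c.npz",K=c[0],o=c[1],A=c[2]); zoom(im,220,20,420,210,4,"w25z"); c2,im=snap("scene","s25"); 
zoom(im,280,160,460,280,4.4,"s25z"); c,im=snap("top","t25"); zoom(im,150,100,490,310,2.3,"t25z")
E
```

```text
t32.65 ee [526.1  13.7 194.7] jawdir -74.5 tilt 0.17 F [-0.3 -0.3 -0.9] w 30.1 q [-0.12  0.38  1.58 -0.    1.18  1.18]
```

View pics/w25.png

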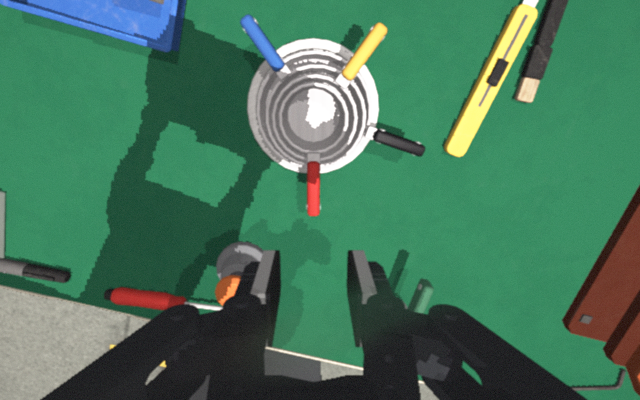

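View pics/w25z.png

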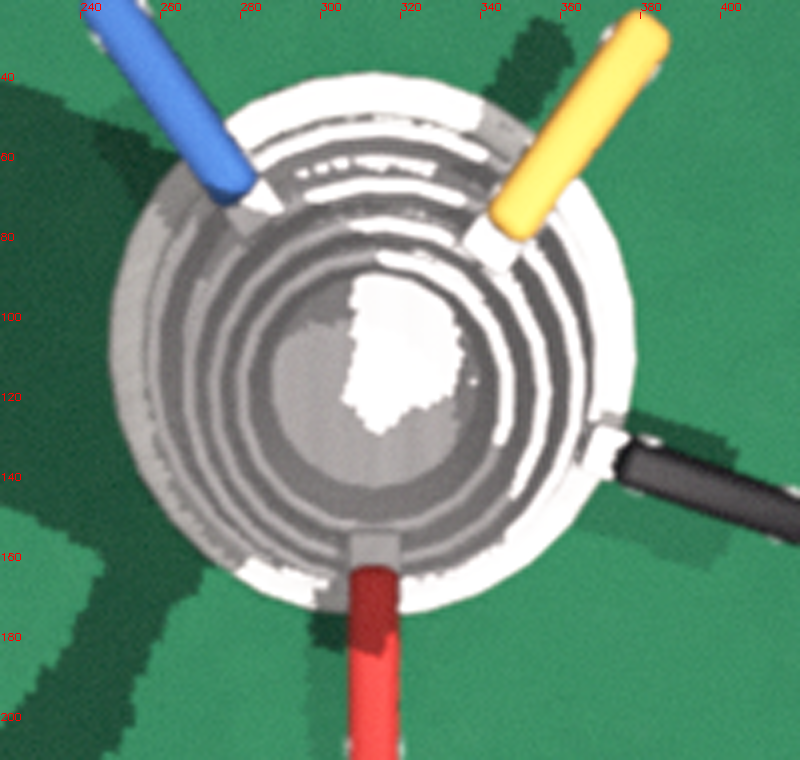

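View pics/t25z.png

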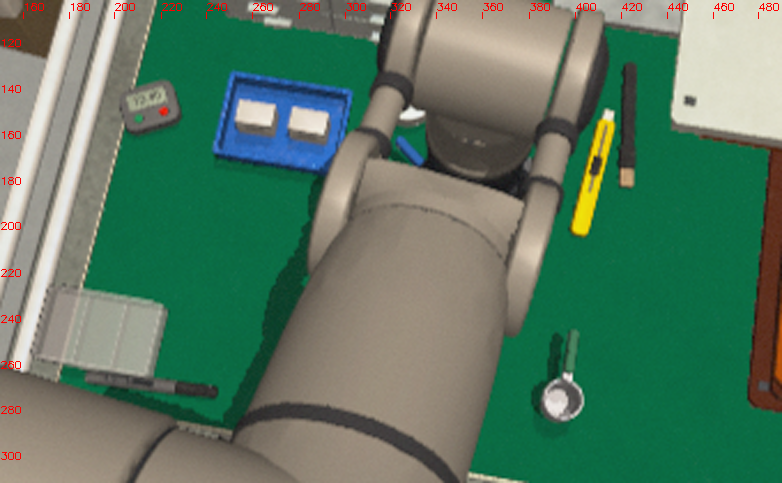

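Emit:
{"api": "carry_out", "payload": {"targets": [{"translation": [-0.2, -0.4, 0.2], "roll": 0.12, "jaw": 0.35}, {"translation": [-0.5, -0.8, 0.2], "roll": 0.24, "jaw": 0.35}, {"translation": [-0.8, -1.2, 0.2], "roll": 0.36, "jaw": 0.35}, {"translation": [-1.1, -1.6, 0.2], "roll": 0.48, "jaw": 0.35}, {"translation": [-1.4, -2.1, 0.2], "roll": 0.6, "jaw": 0.35}, {"translation": [-1.7, -2.6, 0.2], "roll": 0.72, "jaw": 0.35}, {"translation": [-2.05, -3.1, 0.2], "roll": 0.84, "jaw": 0.35}, {"translation": [-2.05, -3.1, 0.2], "roll": 0.96, "jaw": 0.35}, {"translation": [-2.05, -3.1, 0.2], "roll": 1.08, "jaw": 0.35}, {"translation": [-2.05, -3.1, 0.2], "roll": 1.2, "jaw": 0.35}, {"translation": [-2.05, -3.1, 0.2], "roll": 1.32, "jaw": 0.35}, {"translation": [-2.05, -3.1, 0.2], "roll": 1.44, "jaw": 0.35}]}}

```text
time: 33.8
ee_pos: [442.9, -110.1, 200.2]
orientation: [-3.132, -0.228, 0.004]
contact_force: [0.1, 0.1, -0.2]
grip_width: 29.5
```

Emit:
{"api": "carry_out", "payload": {"targets": [{"translation": [0, 0, 0], "roll": 0.12, "jaw": 0.35}, {"translation": [0, 0, 0], "roll": 0.24, "jaw": 0.35}, {"translation": [0, 0, 0], "roll": 0.36, "jaw": 0.35}, {"translation": [0, 0, 0], "roll": 0.48, "jaw": 0.35}, {"translation": [0, 0, 0], "roll": 0.6, "jaw": 0.35}, {"translation": [0, 0, 0], "roll": 0.72, "jaw": 0.35}, {"translation": [0, 0, 0], "roll": 0.84, "jaw": 0.35}, {"translation": [0, 0, 0], "roll": 0.96, "jaw": 0.35}, {"translation": [0, 0, 0], "roll": 1.08, "jaw": 0.35}, {"translation": [0, 0, 0], "roll": 1.2, "jaw": 0.35}, {"translation": [0, 0, 0], "roll": 1.32, "jaw": 0.35}, {"translation": [0, 0, 0], "roll": 1.4, "jaw": 0.35}]}}

```text
time: 34.8
ee_pos: [442.9, -110.0, 200.2]
orientation: [-2.247, -2.192, 0.002]
contact_force: [0.1, 0.7, 0.9]
grip_width: 30.2
```

Emit:
{"api": "carry_out", "payload": {"targets": [{"translation": [0, 0, 0], "roll": 0, "jaw": 0.35}, {"translation": [0, 0, 0], "roll": 0, "jaw": 0.35}, {"translation": [0, 0, 0], "roll": 0, "jaw": 0.35}]}}

```text
time: 35.05
ee_pos: [443.3, -110.2, 201.0]
orientation: [-2.257, -2.183, 0.001]
contact_force: [-0.4, -0.5, -1.0]
grip_width: 29.9
```

```bash
python3 - <<'E'
from h import *
st(); c,im=snap("wrist","w26"); np.savez("w26c.npz",K=c[0],o=c[1],A=c[2])
q=px(c,[395,-110,46]);qh=px(c,[443,-111,60]);print(q,qh)
pot(c,im,'e',q,qh,dbg="o26")
d=np.load("w25c.npz"); c=(d['K'],d['o'],d['A']); f=lambda X,Y:(220+X/4,20+Y/4)
p=pt(c,f(374,392),60);print("d",p)
for q in [(248,392),(500,392),(374,262),(374,522)]: print(np.linalg.norm((pt(c,f(*q),60)-p)[:2]))
h=pt(c,f(374,650),74);print(np.degrees(np.arctan2(*(h-p)[1::-1])))
E
```

```text
t35.05 ee [ 443.3 -110.2  201. ] jawdir 88.1 tilt 0.09 F [-0.4 -0.5 -1. ] w 29.9 q [-0.41  0.25  1.75  0.    1.15 -1.95]
[310.82069049 125.23780121] [311.58155854 185.66841474]
pot e centre [ 396.5 -110.6] med res 0.18 mad 0.31; handle [ 448.4 -110. ] dist 51.9 dir 0.7 axis 1.0; area 313.5
d [578.82193834  28.7658481   60.        ]
24.168575776240008
24.171302944401056
23.735069312730015
25.06303278758042
-164.5134759084251
```

View pics/o26.png

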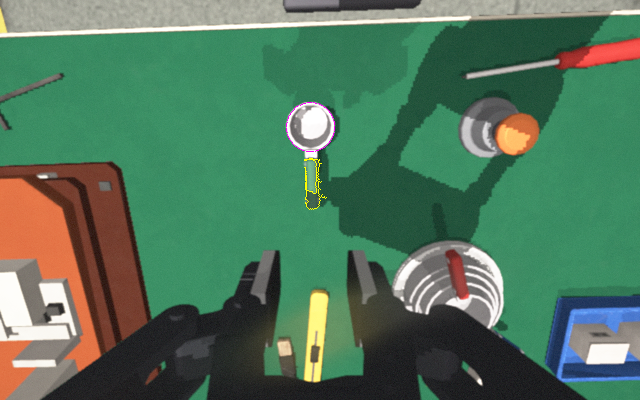

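Emit:
{"api": "carry_out", "payload": {"targets": [{"translation": [0.03, 0, -1], "roll": 0.038, "jaw": 0.3}, {"translation": [0.03, 0, -2], "roll": 0.038, "jaw": 0.3}, {"translation": [0.03, 0, -3], "roll": 0.038, "jaw": 0.3}, {"translation": [0.03, 0, -3.7], "roll": 0.038, "jaw": 0.3}, {"translation": [0.03, 0, -4.1], "roll": 0.038, "jaw": 0.3}, {"translation": [0.03, 0, -4.18], "roll": 0.038, "jaw": 0.3}, {"translation": [0.03, 0, -4.18], "roll": 0.038, "jaw": 0.3}, {"translation": [0.03, 0, -4.18], "roll": 0.038, "jaw": 0}, {"translation": [0.03, 0, -4.18], "roll": 0.038, "jaw": 0}, {"translation": [0.03, 0, -4.18], "roll": 0.038, "jaw": 0}, {"translation": [0.03, 0, -4.18], "roll": 0.038, "jaw": 0}, {"translation": [0.03, 0, -4.18], "roll": 0.038, "jaw": 0}]}}

```text
time: 36.1
ee_pos: [445.9, -110.7, 35.6]
orientation: [2.211, 2.227, 0.002]
contact_force: [2.0, -0.9, 6.2]
grip_width: 8.1
```

```bash
python3 - <<'E'
from h import *
s,_=st(); c,im=snap("wrist","w27")
p,h=pot(c,im,'e',(314,165),(314,290),base=0,dbg="o27"); print(p-s['ee_pos'][:2],np.linalg.norm(p-s['ee_pos'][:2]))
E
```

```text
t36.10 ee [ 445.9 -110.7   35.6] jawdir 90.4 tilt 0.19 F [ 2.  -0.9  6.2] w 8.1 q [-0.41  0.5   1.94  0.    0.7  -1.99]
pot e centre [ 397.  -110.4] med res -0.09 mad 0.40; handle [ 448.  -108.2] dist 51.0 dir 2.5 axis -35.9; area 4838.5
[-48.90563835   0.2320916 ] 48.90618906762765
```

View pics/o27.png

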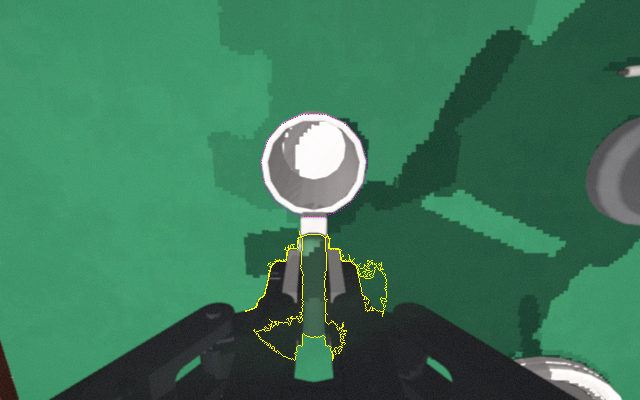

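Emit:
{"api": "carry_out", "payload": {"targets": [{"translation": [0, 0, 0.3], "roll": 0, "jaw": 0}, {"translation": [0, 0, 0.9], "roll": 0, "jaw": 0}, {"translation": [0, 0, 1.7], "roll": 0, "jaw": 0}, {"translation": [0, 0, 2.5], "roll": -0.12, "jaw": 0}, {"translation": [0.2, 0.4, 2.7], "roll": -0.24, "jaw": 0}, {"translation": [0.6, 1, 2.7], "roll": -0.36, "jaw": 0}, {"translation": [1, 1.7, 2.7], "roll": -0.48, "jaw": 0}, {"translation": [1.4, 2.4, 2.7], "roll": -0.6, "jaw": 0}, {"translation": [1.8, 3.1, 2.7], "roll": -0.72, "jaw": 0}, {"translation": [2.2, 3.8, 2.7], "roll": -0.84, "jaw": 0}, {"translation": [2.6, 4.5, 2.7], "roll": -0.96, "jaw": 0}, {"translation": [2.6, 4.5, 2.7], "roll": -1.08, "jaw": 0}]}}

```text
time: 37.15
ee_pos: [550.6, 74.2, 142.5]
orientation: [-3.045, -0.77, -0.004]
contact_force: [-1.2, 0.2, -0.4]
grip_width: 8.4
```

Emit:
{"api": "carry_out", "payload": {"targets": [{"translation": [0, 0, 0], "roll": -0.12, "jaw": 0}, {"translation": [0, 0, 0], "roll": -0.24, "jaw": 0}, {"translation": [0, 0, 0], "roll": -0.36, "jaw": 0}, {"translation": [0, 0, 0], "roll": -0.48, "jaw": 0}, {"translation": [0, 0, 0], "roll": -0.6, "jaw": 0}, {"translation": [0, 0, 0], "roll": -0.72, "jaw": 0}, {"translation": [0, 0, 0], "roll": -0.84, "jaw": 0}, {"translation": [0, 0, 0], "roll": -0.96, "jaw": 0}, {"translation": [0, 0, 0], "roll": -1.08, "jaw": 0}, {"translation": [0, 0, 0], "roll": -1.2, "jaw": 0}, {"translation": [0, 0, 0], "roll": -1.32, "jaw": 0}, {"translation": [0, 0, 0], "roll": -1.44, "jaw": 0}]}}

```text
time: 38.15
ee_pos: [548.3, 69.8, 142.3]
orientation: [2.795, -1.434, -0.001]
contact_force: [0.1, 0.3, -0.5]
grip_width: 8.3
```

Emit:
{"api": "carry_out", "payload": {"targets": [{"translation": [0, 0, 0], "roll": -0.12, "jaw": 0}, {"translation": [0, 0, 0], "roll": -0.24, "jaw": 0}, {"translation": [0, 0, 0], "roll": -0.36, "jaw": 0}, {"translation": [0, 0, 0], "roll": -0.48, "jaw": 0}, {"translation": [0, 0, 0], "roll": -0.6, "jaw": 0}, {"translation": [0, 0, 0], "roll": -0.72, "jaw": 0}, {"translation": [0, 0, 0], "roll": -0.84, "jaw": 0}, {"translation": [0, 0, 0], "roll": -0.96, "jaw": 0}, {"translation": [0, 0, 0], "roll": -1.08, "jaw": 0}, {"translation": [0, 0, 0], "roll": -1.2, "jaw": 0}, {"translation": [0, 0, 0], "roll": -1.32, "jaw": 0}, {"translation": [0, 0, 0], "roll": -1.44, "jaw": 0}]}}

```text
time: 39.15
ee_pos: [548.3, 69.7, 142.4]
orientation: [1.156, -2.92, -0.0]
contact_force: [-0.7, -0.1, -1.3]
grip_width: 8.9
```

```bash
python3 - <<'E'
from h import *
s,_=st()
E
```

```text
t39.15 ee [548.3  69.7 142.4] jawdir -136.8 tilt 0.05 F [-0.7 -0.1 -1.3] w 8.9 q [-0.01  0.48  1.57 -0.    1.09  2.38]
```

Remaining roll −9.8° (−0.17); shift +2.9 mm in x, then lower to the bottom at ~80 mm.

Emit:
{"api": "carry_out", "payload": {"targets": [{"translation": [0.07, 0, 0], "roll": -0.1, "jaw": 0}, {"translation": [0.07, 0, -0.3], "roll": -0.17, "jaw": 0}, {"translation": [0.07, 0, -0.6], "roll": -0.17, "jaw": 0}, {"translation": [0.07, 0, -0.6], "roll": -0.17, "jaw": 0}, {"translation": [0.07, 0, -0.6], "roll": -0.17, "jaw": 0}]}}

```text
time: 39.57
ee_pos: [550.9, 69.8, 118.1]
orientation: [0.913, -3.004, -0.001]
contact_force: [0.9, -0.0, -1.7]
grip_width: 8.4
```

```bash
python3 - <<'E'
from h import *
s,_=st(); c,im=snap("wrist","w28")
u=np.radians(123.4);print("e centre est",s['ee_pos'][:2]-49.2*np.array([np.cos(u),np.sin(u)]))
E
```

```text
t39.57 ee [550.9  69.8 118.1] jawdir -146.2 tilt 0.12 F [ 0.9 -0.  -1.7] w 8.4 q [-0.01  0.51  1.59 -0.    1.04  2.54]
e centre est [577.98580698  28.68512964]
```

View pics/w28.png

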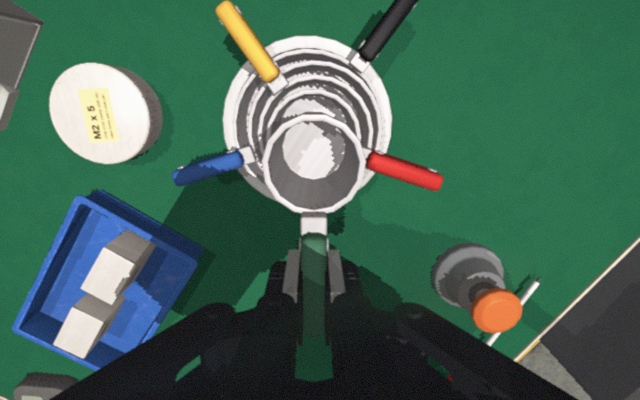

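Emit:
{"api": "carry_out", "payload": {"targets": [{"translation": [0, 0, -0.3], "roll": 0, "jaw": 0}, {"translation": [0, 0, -0.6], "roll": 0, "jaw": 0}, {"translation": [0, 0, -0.8], "roll": 0, "jaw": 0}, {"translation": [0, 0, -1], "roll": 0, "jaw": 0}, {"translation": [0, 0, -1.15], "roll": 0, "jaw": 0}, {"translation": [0, 0, -1.15], "roll": 0, "jaw": 0}, {"translation": [0, 0, -1.15], "roll": 0, "jaw": 0}]}}

```text
time: 40.2
ee_pos: [551.6, 69.8, 72.5]
orientation: [0.913, -3.006, -0.0]
contact_force: [-0.1, 0.8, 0.0]
grip_width: 8.8
```

```bash
python3 - <<'E'
from h import *
s,_=st(); c,im=snap("wrist","w29"); zoom(im,200,0,440,230,3.2,"w29z")
E
```

```text
t40.20 ee [551.6  69.8  72.5] jawdir -146.2 tilt 0.02 F [-0.1  0.8  0. ] w 8.8 q [-0.01  0.57  1.64 -0.    0.93  2.54]
```

View pics/w29z.png

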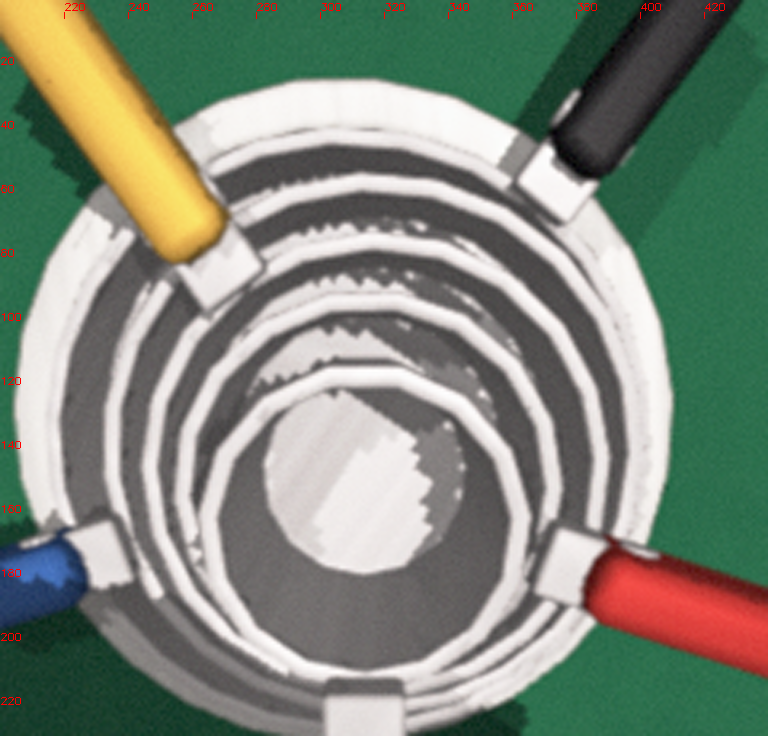

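Emit:
{"api": "carry_out", "payload": {"targets": [{"translation": [0, 0, -0.12], "roll": 0, "jaw": 0}, {"translation": [0, 0, -0.24], "roll": 0, "jaw": 0}, {"translation": [0, 0, -0.32], "roll": 0, "jaw": 0}, {"translation": [0, 0, -0.37], "roll": 0, "jaw": 0}, {"translation": [0, 0, -0.39], "roll": 0, "jaw": 0}, {"translation": [0, 0, -0.39], "roll": 0, "jaw": 0}]}}

```text
time: 40.75
ee_pos: [551.3, 70.0, 57.6]
orientation: [0.913, -3.006, -0.0]
contact_force: [-2.6, 1.2, 7.2]
grip_width: 8.3
```

Emit:
{"api": "carry_out", "payload": {"targets": [{"translation": [0, 0, 0], "roll": 0, "jaw": 0.28}, {"translation": [0, 0, 0], "roll": 0, "jaw": 0.28}, {"translation": [0, 0, 0], "roll": 0, "jaw": 0.28}, {"translation": [0, 0, 0.5], "roll": 0, "jaw": 0.28}, {"translation": [0, 0, 1.3], "roll": 0, "jaw": 0.28}, {"translation": [0, 0, 2.2], "roll": 0, "jaw": 0.28}, {"translation": [0, 0, 3.1], "roll": 0, "jaw": 0.28}, {"translation": [0, 0, 3.6], "roll": 0, "jaw": 0.28}, {"translation": [0, 0, 3.6], "roll": 0, "jaw": 0.28}, {"translation": [0, 0, 3.6], "roll": 0, "jaw": 0.28}]}}

```text
time: 41.58
ee_pos: [552.1, 69.7, 201.8]
orientation: [-0.912, 3.004, -0.001]
contact_force: [-0.6, 0.2, -0.1]
grip_width: 23.9
```

```bash
python3 - <<'E'
from h import *
st(); c,im=snap("wrist","w30"); np.savez("w30c.npz",K=c[0],o=c[1],A=c[2]); zoom(im,200,20,420,210,3.6,"w30z"); c2,im=snap("scene","s30"); 
zoom(im,280,160,460,280,4.4,"s30z")
E
```

```text
t41.58 ee [552.1  69.7 201.8] jawdir -146.2 tilt 0.15 F [-0.6  0.2 -0.1] w 23.9 q [-0.01  0.42  1.49 -0.    1.23  2.54]
```

View pics/w30.png

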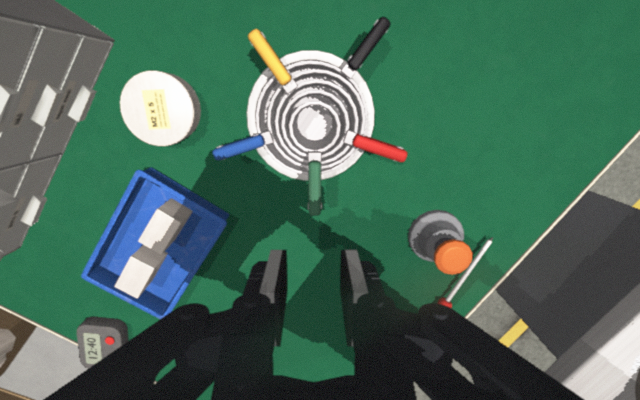

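View pics/w30z.png

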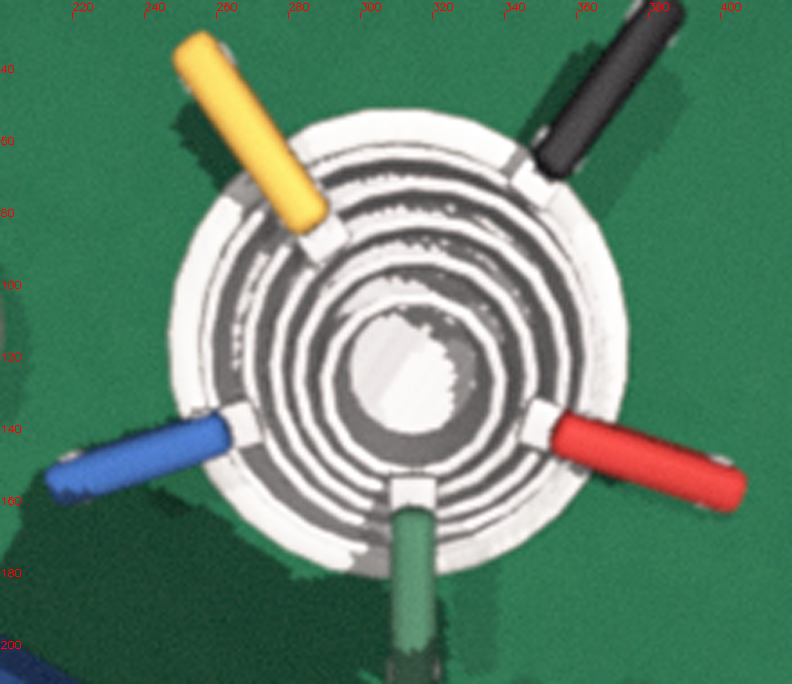

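View pics/s30z.png

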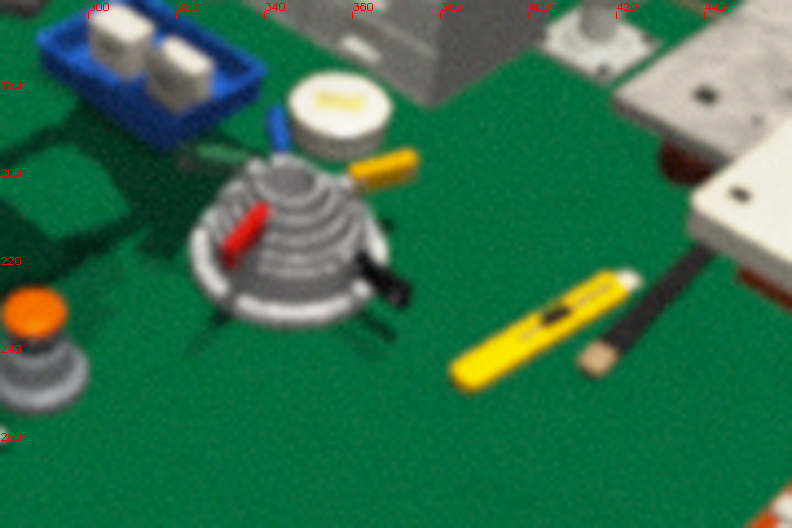

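```bash
python3 - <<'E'
from h import *
def org(im,c,roi):
    hsv=cv2.cvtColor(im,cv2.COLOR_BGR2HSV); m=cv2.inRange(hsv,(5,170,120),(18,255,255)); r=np.zeros_like(m); r[roi[1]:roi[3],roi[0]:roi[2]]=255; m&=r
    cs,_=cv2.findContours(m,0,1); k=max(cs,key=cv2.contourArea); (x,y),ra=cv2.minEnclosingCircle(k); print((x,y),ra,pt(c,(x,y),57.5).round(1))
for n,roi in (("w30",(420,220,490,290)),("w26",(480,100,560,160)),("w9",(110,30,190,95))):
    d=np.load(n+"c.npz"); org(cv2.imread(f"pics/{n}.png"),(d['K'],d['o'],d['A']),roi)
org(cv2.imread("pics/top0.png"),cal("top"),(300,240,345,275))
E
```

```text
(453.0454406738281, 256.68182373046875) 18.555036544799805 [410.   56.8  57.5]
(516.9707641601562, 133.768798828125) 22.37455940246582 [406.2  55.1  57.5]
(150.4545440673828, 58.272727966308594) 24.604406356811523 [406.4  60.4  57.5]
(321.7115478515625, 255.01922607421875) 7.359472274780273 [406.7  57.7  57.5]
```

Emit:
{"api": "carry_out", "payload": {"targets": [{"translation": [-0.9, -0.1, 0], "roll": 0, "jaw": 0}, {"translation": [-1.8, -0.2, 0], "roll": 0, "jaw": 0}, {"translation": [-2.7, -0.3, 0], "roll": 0, "jaw": 0}, {"translation": [-3.6, -0.3, -0.4], "roll": 0, "jaw": 0}, {"translation": [-3.6, -0.3, -1.2], "roll": 0, "jaw": 0}, {"translation": [-3.6, -0.3, -2], "roll": 0, "jaw": 0}, {"translation": [-3.6, -0.3, -2.5], "roll": 0, "jaw": 0}, {"translation": [-3.6, -0.3, -2.5], "roll": 0, "jaw": 0}, {"translation": [-3.6, -0.3, -2.5], "roll": 0, "jaw": 0}, {"translation": [-3.6, -0.3, -2.5], "roll": 0, "jaw": 0}]}}

```text
time: 42.52
ee_pos: [407.9, 57.7, 101.2]
orientation: [0.913, -3.006, -0.0]
contact_force: [-0.4, 0.3, -0.0]
grip_width: 0.2
```

```bash
python3 - <<'E'
from h import *
st(); c,im=snap("wrist","w31"); print(px(c,[407,57.5,57.5]))
E
```

```text
t42.52 ee [407.9  57.7 101.2] jawdir -146.2 tilt 0.01 F [-0.4  0.3 -0. ] w 0.2 q [-0.05  0.31  2.   -0.    0.83  2.51]
[314.85764343 229.55762899]
```

View pics/w31.png

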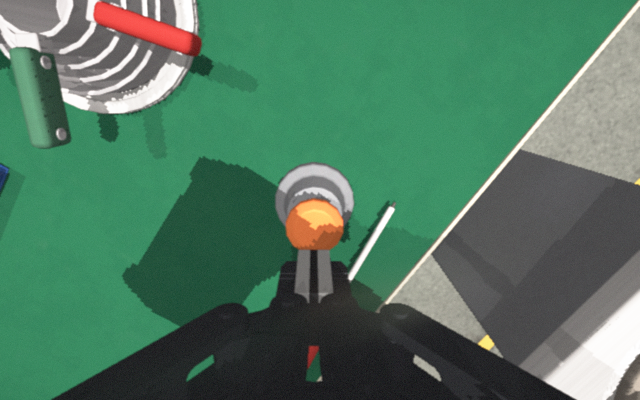

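Emit:
{"api": "carry_out", "payload": {"targets": [{"translation": [-0.02, 0, -0.5], "roll": 0, "jaw": 0}, {"translation": [-0.02, 0, -0.9], "roll": 0, "jaw": 0}, {"translation": [-0.02, 0, -1.05], "roll": 0, "jaw": 0}, {"translation": [-0.02, 0, -1.15], "roll": 0, "jaw": 0}, {"translation": [-0.02, 0, -1.25], "roll": 0, "jaw": 0}, {"translation": [-0.02, 0, -1.35], "roll": 0, "jaw": 0}, {"translation": [-0.02, 0, -1.4], "roll": 0, "jaw": 0}, {"translation": [-0.02, 0, -1.42], "roll": 0, "jaw": 0}, {"translation": [-0.02, 0, -1.42], "roll": 0, "jaw": 0}, {"translation": [-0.02, 0, -1.42], "roll": 0, "jaw": 0}]}}

```text
time: 43.4
ee_pos: [406.9, 57.8, 45.2]
orientation: [-0.913, 3.005, -0.001]
contact_force: [-4.2, 0.0, 13.6]
grip_width: -0.1
```

Force 13.6 N, beyond the 7 N stop load, at z = 45.2 (the stop is at 45.5). Press slightly more and hold for over a second.

Emit:
{"api": "carry_out", "payload": {"targets": [{"translation": [0, 0, -0.03], "roll": 0, "jaw": 0}, {"translation": [0, 0, -0.03], "roll": 0, "jaw": 0}, {"translation": [0, 0, -0.03], "roll": 0, "jaw": 0}, {"translation": [0, 0, -0.03], "roll": 0, "jaw": 0}, {"translation": [0, 0, -0.03], "roll": 0, "jaw": 0}, {"translation": [0, 0, -0.03], "roll": 0, "jaw": 0}, {"translation": [0, 0, -0.03], "roll": 0, "jaw": 0}, {"translation": [0, 0, -0.03], "roll": 0, "jaw": 0}, {"translation": [0, 0, -0.03], "roll": 0, "jaw": 0}, {"translation": [0, 0, -0.03], "roll": 0, "jaw": 0}, {"translation": [0, 0, -0.03], "roll": 0, "jaw": 0}, {"translation": [0, 0, -0.03], "roll": 0, "jaw": 0}]}}

```text
time: 44.4
ee_pos: [407.0, 57.8, 45.0]
orientation: [-0.913, 3.005, -0.001]
contact_force: [-9.1, -0.4, 29.3]
grip_width: -0.3
```

Emit:
{"api": "carry_out", "payload": {"targets": [{"translation": [0, 0, 0], "roll": 0, "jaw": 0}, {"translation": [0, 0, 0], "roll": 0, "jaw": 0}, {"translation": [0, 0, 0], "roll": 0, "jaw": 0}, {"translation": [0, 0, 0], "roll": 0, "jaw": 0}]}}

```text
time: 44.73
ee_pos: [407.0, 57.8, 45.0]
orientation: [-0.913, 3.005, -0.001]
contact_force: [-9.0, 0.1, 29.2]
grip_width: -0.0
```

Emit:
{"api": "carry_out", "payload": {"targets": [{"translation": [0, 0, 0.2], "roll": 0, "jaw": 0}, {"translation": [0, 0, 0.5], "roll": 0, "jaw": 0}, {"translation": [0, 0, 1.2], "roll": 0, "jaw": 0}, {"translation": [0, 0, 2], "roll": 0, "jaw": 0}, {"translation": [0, 0, 3], "roll": 0, "jaw": 0}, {"translation": [0, -0.8, 4], "roll": 0, "jaw": 0}, {"translation": [0, -1.7, 4.3], "roll": 0, "jaw": 0}, {"translation": [0, -2.6, 4.3], "roll": 0, "jaw": 0}, {"translation": [0, -3.5, 4.3], "roll": 0, "jaw": 0}, {"translation": [0, -4.4, 4.3], "roll": 0, "jaw": 0}, {"translation": [0, -5, 4.3], "roll": 0, "jaw": 0}, {"translation": [0, -5, 4.3], "roll": 0, "jaw": 0}]}}

```text
time: 45.73
ee_pos: [407.4, -146.6, 215.5]
orientation: [-0.906, 3.007, -0.005]
contact_force: [1.0, 0.4, -0.6]
grip_width: 0.0
```

```bash
python3 - <<'E'
from h import *
st(); c,im=snap("top","t32"); zoom(im,150,100,490,310,2.3,"t32z"); c2,im=snap("scene","s32"); zoom(im,180,140,460,340,2.8,"s32z")
E
```

```text
t45.73 ee [ 407.4 -146.6  215.5] jawdir -146.5 tilt 0.20 F [ 1.   0.4 -0.6] w 0.0 q [-0.52  0.19  1.79 -0.    1.17  2.03]
```

View pics/t32z.png

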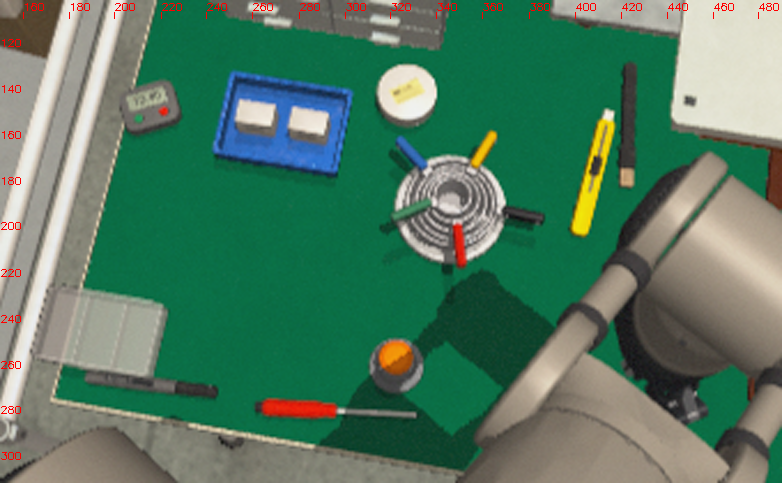

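View pics/s32z.png

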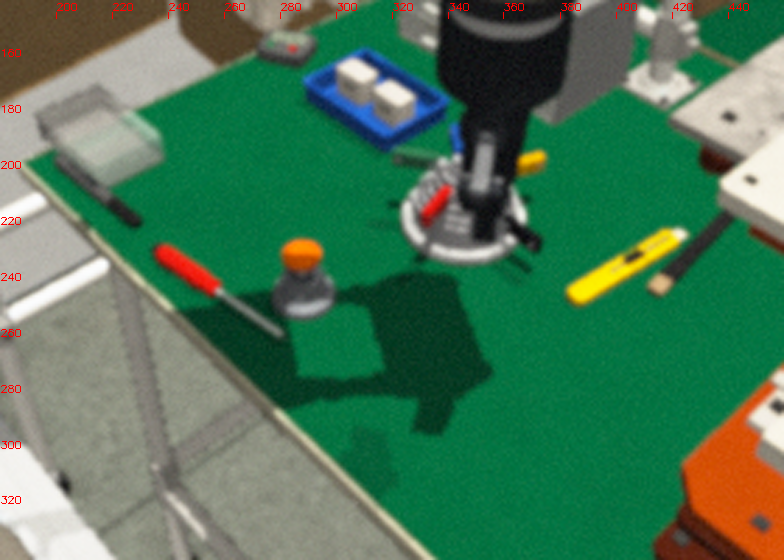

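```bash
python3 - <<'E'
from h import *
print(ctrl.finish_job()); st()
E
```

```text
the job is handed in; nothing more can be done
None
the job is handed in; nothing more can be done
```

I finished the job in about 46 s of robot time and handed it in; `finish_job` gives no verdict.

- **Blocks:** both steel setting blocks are standing in the blue tray.
- **Pots:** the blue, yellow, red and green pots are nested in that order inside the largest pot in its dock. The blue, red and green pots came down on their seats within 0.3 mm of the expected height. The yellow one was within about 0.4 mm before I pressed it down the last couple of millimetres, with no reading at the very bottom.
- **Handles:** they point at about −92° (black), −21° (yellow), 51° (blue), 124° (green) and 195° (red), so neighbouring handles are about 72° apart.
- **Plunger:** I pressed it after everything was let go, to 45.0 mm above the bench, where the stop is at 45.5 mm. I held it there with up to 29 N for about 1.3 s. It sprang back, and the arm then moved clear.

The last top and scene pictures show both blocks in the tray, all five pots nested evenly with the handles fanned, and the plunger up. The stopwatch, screw tin and screwdriver are where they were.

**Readings that disagreed:** one early measurement of the dock centre was about 5 mm off the others because I took that picture while the arm was still moving. I placed the blue pot using it, so the inner pots sit about 4 mm off the dock centre. The later pictures show them level and fully down. No grip slip or knocked pot showed up in my checks.

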